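# Unlatch the nest cover and slide two bearings into their pockets

### The arm

A 7-joint arm with a two-finger parallel gripper is mounted at the origin on the work surface; the furniture and walls round the work are solid. World frame = base frame: x ahead of the robot, y to its left, z up, the work surface at z = 0. Lengths are in mm, angles in rad, forces in N, time in s.
With the tool pointing down it reaches from about 350 to 900 mm from the base axis. Payload 7.2 kg.
Tool frame: the origin (TCP) lies between the finger pads; the fingertips stand 14 mm ahead of it and the grasp point (between the pads) lies 5 mm behind it; z points along the fingers, y is the line along which they close (so a half turn about z gives the same grasp; the last joint's range is limited). The gripper opens to 85 mm and grips with 20 to 120 N. Pads are 22 mm wide; open, the fingers measure 114 mm over their backs; the gripper's body (76 mm by 85 mm) begins 54 mm behind the grasp point. The pads swing forward as they close: fully open they stand 13 mm farther back than shut.
Start: joints at [-1.399, 0.411, -0.013, 1.596, 0.006, 1.134, -0.082], TCP at [148.452, 607.116, 245.297] pointing down, gripper open.
Joint ranges: [-2.95, 2.95], [-0.29, 1.99], [-1.47, 1.44], [0.14, 2.54], [-1.03, 4.17], [0.13, 1.85], [-2.86, 2.86]. Speed limits (rad/s): [2.39, 2.39, 3.01, 3.01, 3.14, 3.14, 3.14].

### API

Orientations are given as a rotation vector (axis times angle).
In Python, from bench import r gives the robot as it stands.
- The arm moves only by the tool arm_command, never from a script. Its argument "deltas" is a list of rows, each an object of numbers: "tx", "ty", "tz": the shift along the tool's x, y, z in units of 40 mm (1.0 is 40 mm); "wx", "wy", "wz": the turn, a rotation vector about the tool's x, y, z in degrees; "hand": the opening, from 0 (shut) to 1 (fully open). A call has exactly 10 rows; each row is the pose to reach, as a shift and turn from the pose commanded when the call began, along the tool's axes at that moment; what a row does not reach only later rows make up. A row lasts 1/12 s, in which the tool goes at most 41.7 mm and 7.16 degrees, less where a joint would pass 70% of its speed; a pose out of reach is approached as far as the arm can. A call with a gripper value outside its range is refused whole. The fingers move at their own pace and stop on an object; "squeeze" is the grip in N (left out, the last holds). Time passes only in rows, so rows that repeat a pose let the fingers close, or fill a call up. It gives the time, the measured TCP pose, the force, the opening and the grip force at its end, in the units of the state.
- r.sense(): the state, without advancing time (a new reading comes with each control period).
- r.grab_frame(name): name is "side" or "top" or "wrist"; returns the picture (400x640x3 uint8, red, green, blue); there is no depth.
- r.get_calibration(name): a dict with "fov_y" (degrees; the focal length in pixels is half the picture's height over the tangent of half this angle, whatever the lens; pixels are square), "cx", "cy" (the principal point, pixels), "pose" (4x4, takes a point from camera to world coordinates); the wrist camera has in their place "tool_from_camera" (4x4, takes a point from camera to tool coordinates, whose origin is the TCP and whose axes are the flange's). Camera axes: x right, y down, z forward; pixel columns grow to the right and rows downward; lengths in mm; the calibration is good to about 2 mm. The wrist camera is an equidistant fisheye: a pixel r from the principal point sees the ray r / f radians off the axis. A picture is of the moment at which its call begins: read the wrist's pose just before it. get_calibration takes no time and is no camera call.
- r.sign_off(): hands the job in; it is judged then, once.
The state is a dict: "time_s": time; "joint_positions": joint angles; "qvel": joint speeds; "effort": joint torques, N m; "eef_pos": TCP position; "tool_rot": TCP orientation; "wrist_force": force on the tool from outside, world axes, zero at the start; "torque": the same for the moment, N m; "finger_gap": opening from 0.0 (shut) to 1.0 (fully open); "grip_force": force on a finger pad.
Only numpy, scipy, OpenCV 4.12 (cv2) and the standard library are available. Lean on these libraries where they do the work, as an engineer would, in place of code of your own. Each camera call takes 0.05 s, during which the arm holds its last target. There are 200 camera calls.

### The job

Give the black wing of the latch on the metal block its quarter turn, so that its bar swings clear of the grey cover, and only then slide the cover fully back by its rib to uncover the two round pockets. Then slide the two ball bearings across the deck one by one, without lifting them off it, so that one drops into each pocket and lies flat at the bottom; leave the cover open and do not disturb the hex key that lies on the deck.

Things in the scene. Friction and masses are not known exactly. Their poses are not given: they have to be found in the camera images.
- block: aluminium block on a black base, fixed, 170 x 200 mm, 42 mm high; its flat top is the deck. Origin on the table plane; in its frame it spans x -0.075..0.095, y -0.105..0.095, deck at z 0.042. x points away from the robot (the way the cover opens), y left, z up; yawed -0.35 to 0.2 rad. Steel rails 8 mm above the deck run along x at y = +-0.0585, x 0.010..0.093.
- pocket_left (a point): centre of the mouth, at deck height, of the left (+y) round pocket: diameter 27 mm, depth 8 mm, flat floor, at block (0.035, 0.032, 0.042). Hidden under the cover at the start.
- pocket_right (a point): the same for the right (-y) pocket, at block (0.035, -0.032, 0.042)
- cover (a joint): slide of the grey cover, m: 0 = closed over both pockets, 0.036 = fully open at its end stop, moved along block +x. Friction 1.5 N, no spring: it stays where it is left. It cannot open while the latch bar lies behind its rib.
- cover_rib (a point): middle of the top edge of the cover's rib; moves with the cover. The cover is a plate 40 (x) by 110 mm (y), from 1.5 to 6.5 mm above the deck; its rib, 6 mm thick (x) and 95 mm long (y), rises to 16 mm above the deck. Closed: this point at block (0.036, 0, 0.058), the plate's front edge at block x = 0.015. Push the rib's front face in block +x.
- latch (a joint): turn of the latch about the vertical, rad: 0 = bar points to block -y, behind the rib (locked), 1.571 = end stop, bar points to block +x, clear. Grows counter-clockwise seen from above. It starts between 0 and 0.2; friction 0.06 N m, no spring; it stays where it is left.
- latch_wing (a point): centre of the top face of the latch's black wing, on the turning axis, at block (0.047, 0.072, 0.0735), 31.5 mm above the deck. The wing is 10 mm thick, 40 long, 18 high, centred on the axis, its length along the steel bar; point axes turn with it (y = wing's length). The bar under it is 12 mm wide, 5 thick, and reaches 34 mm from the axis in the point's -y.
- bearing_a: steel ball bearing (ring with a dark seal), outer diameter 22 mm, 7 mm high, 11 to 17 g, lying flat and loose on the deck in front of the cover. Origin at the centre of its underside. Either bearing may go into either pocket.
- bearing_b: the other ball bearing, exactly alike
- key_small: small black hex key, an L 72 x 26 x 5 mm, lying loose on the right edge of the deck; a bystander. Origin at the centre of its underside.
- parts_drawers: grey drawer cabinet, fixed, behind and to the left of the block, 170 mm deep, 235 mm wide and 202 mm high, its drawers standing up to 40 mm out of its front (-x) face; an obstacle to go over or round. Origin at the centre of its underside. (A bench vice, about 100 mm high, stands close to the robot's left, near x = 0.15, y = 0.18 in the base frame.)

How it is judged (in metres and radians):
On the way, in this order (a step that is already met when the one before it is completed fails the run):
1. the latch is turned clear (past 1.15 rad) while the cover is still closed (within 5 mm) (value of joint latch above 1.15 rad and value of joint cover below 0.005 m), for 0.1 s.
2. the cover is slid fully open (past 31 mm of its 36 mm) (value of joint cover above 0.031 m), for 0.1 s.
3. a first bearing lies flat in a pocket (((horizontal distance between bearing_a and pocket_left below 0.006 m and z of bearing_a in the frame of block below 0.0365 m and angle between the z axis of bearing_a and the z axis of block, either way round below 0.12 rad) or (horizontal distance between bearing_a and pocket_right below 0.006 m and z of bearing_a in the frame of block below 0.0365 m and angle between the z axis of bearing_a and the z axis of block, either way round below 0.12 rad) or (horizontal distance between bearing_b and pocket_left below 0.006 m and z of bearing_b in the frame of block below 0.0365 m and angle between the z axis of bearing_b and the z axis of block, either way round below 0.12 rad) or (horizontal distance between bearing_b and pocket_right below 0.006 m and z of bearing_b in the frame of block below 0.0365 m and angle between the z axis of bearing_b and the z axis of block, either way round below 0.12 rad))), for 0.2 s.
4. the second bearing lies flat in the other pocket ((((horizontal distance between bearing_a and pocket_left below 0.006 m and z of bearing_a in the frame of block below 0.0365 m and angle between the z axis of bearing_a and the z axis of block, either way round below 0.12 rad) and (horizontal distance between bearing_b and pocket_right below 0.006 m and z of bearing_b in the frame of block below 0.0365 m and angle between the z axis of bearing_b and the z axis of block, either way round below 0.12 rad)) or ((horizontal distance between bearing_a and pocket_right below 0.006 m and z of bearing_a in the frame of block below 0.0365 m and angle between the z axis of bearing_a and the z axis of block, either way round below 0.12 rad) and (horizontal distance between bearing_b and pocket_left below 0.006 m and z of bearing_b in the frame of block below 0.0365 m and angle between the z axis of bearing_b and the z axis of block, either way round below 0.12 rad)))), for 0.2 s.
At the end, for the whole second after the job is handed in: One bearing lies flat (within 0.12 rad) and at rest in each pocket: centre within 6 mm of the pocket's centre, underside at least 5.5 mm below the deck. The cover is still open past 31 mm and the latch still turned past 1.15 rad ((((horizontal distance between bearing_a and pocket_left below 0.006 m and z of bearing_a in the frame of block below 0.0365 m and angle between the z axis of bearing_a and the z axis of block, either way round below 0.12 rad) and (horizontal distance between bearing_b and pocket_right below 0.006 m and z of bearing_b in the frame of block below 0.0365 m and angle between the z axis of bearing_b and the z axis of block, either way round below 0.12 rad)) or ((horizontal distance between bearing_a and pocket_right below 0.006 m and z of bearing_a in the frame of block below 0.0365 m and angle between the z axis of bearing_a and the z axis of block, either way round below 0.12 rad) and (horizontal distance between bearing_b and pocket_left below 0.006 m and z of bearing_b in the frame of block below 0.0365 m and angle between the z axis of bearing_b and the z axis of block, either way round below 0.12 rad))) and value of joint cover above 0.031 m and value of joint latch above 1.15 rad and linear speed of each of bearing_a, bearing_b below 0.02 m/s); the robot touches nothing.
It fails at once if a bearing is lifted off the deck (underside more than 18 mm above it) (z of any of bearing_a, bearing_b in the frame of block above 0.06 m).
It fails at once if the small hex key is moved by more than 30 mm (distance of key_small from where it was at the start of the episode above 0.03 m).
It also fails if it takes over 56 s, if anything falls off the work surface, if the arm or the gripper's body presses on something with over 40 N, if the wrist force passes 120 N, or if a joint passes its speed limit or range.

## Working session

There is one attempt and no reset: what is moved stays moved. The work goes in short steps, Python scripts to look and compute and a tool call to move; the robot and the scene stay as the last step left them, time stands still between calls to the robot, and variables do not carry over. Pictures are saved under pics/ and viewed, at most 10 in all, crops included, and the job is handed in when it is done.

Besides the shell and the picture viewer there is one more tool, called after "Call:" by a JSON object that holds its "api" and its "payload", one argument or row to a line. arm_command: Moves the arm, as the interface text tells. Its arguments: {"type":"object","properties":{"deltas":{"type":"array"},"squeeze":{"type":"number"}},"required":["deltas"]}

```bash
mkdir -p pics; ls; python3 - <<'E'
from bench import r
import cv2,numpy as np
np.set_printoptions(precision=3,suppress=True)
s=r.sense(); print(s['time_s'],s['eef_pos'],s['tool_rot'],s['finger_gap'])
for n in ['side','top','wrist']:
    im=r.grab_frame(n); cv2.imwrite(f'pics/{n}0.png',im[:,:,::-1])
    print(n,r.get_calibration(n))
E
```

```text
pics
0.0 [148.387 606.658 244.467] [-0.376 -3.119  0.002] 0.9974044073490376
side {'fov_y': 44.93399490765552, 'cx': 320.44280995719737, 'cy': 197.21254384798667, 'pose': array([[   0.884,   -0.186,    0.43 ,  287.428],
       [  -0.468,   -0.382,    0.797, -701.865],
       [   0.016,   -0.905,   -0.425,  434.157],
       [   0.   ,    0.   ,    0.   ,    1.   ]])}
top {'fov_y': 44.029165069028345, 'cx': 316.2789910423475, 'cy': 208.48161595170072, 'pose': array([[  0.026,  -0.993,   0.112, 545.161],
       [ -1.   ,  -0.028,  -0.009, -16.834],
       [  0.012,  -0.112,  -0.994, 980.757],
       [  0.   ,   0.   ,   0.   ,   1.   ]])}
wrist {'fov_y': 65.70646984690485, 'cx': 319.52385364531216, 'cy': 203.853846441013, 'tool_from_camera': array([[  -0.001,   -0.945,   -0.327,   85.879],
       [   1.   ,   -0.001,    0.   ,    0.639],
       [  -0.   ,   -0.327,    0.945, -129.611],
       [   0.   ,    0.   ,    0.   ,    1.   ]])}
```

View pics/top0.png

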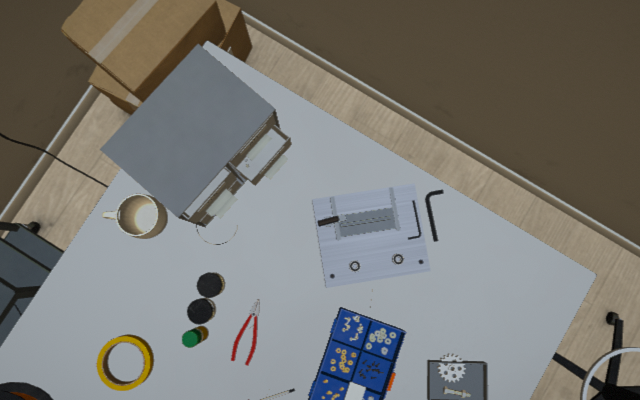

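View pics/side0.png

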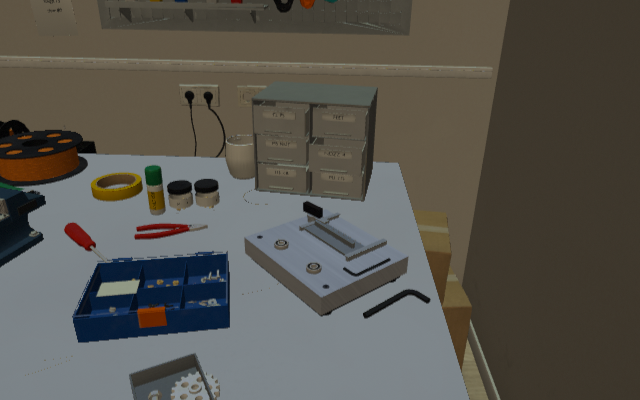

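The top view shows the block around pixels (313..429, 186..287). The wing is at (328,221), the bearings at (354,266) and (398,259), and the small key at about (415,220). I'll enlarge that area.

```bash
python3 - <<'E'
import cv2
im=cv2.imread('pics/top0.png')[175:300,300:450]
cv2.imwrite('pics/top0c.png',cv2.resize(im,None,fx=4.8,fy=4.8,interpolation=cv2.INTER_CUBIC))
E
```

```text
(no output)
```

View pics/top0c.png

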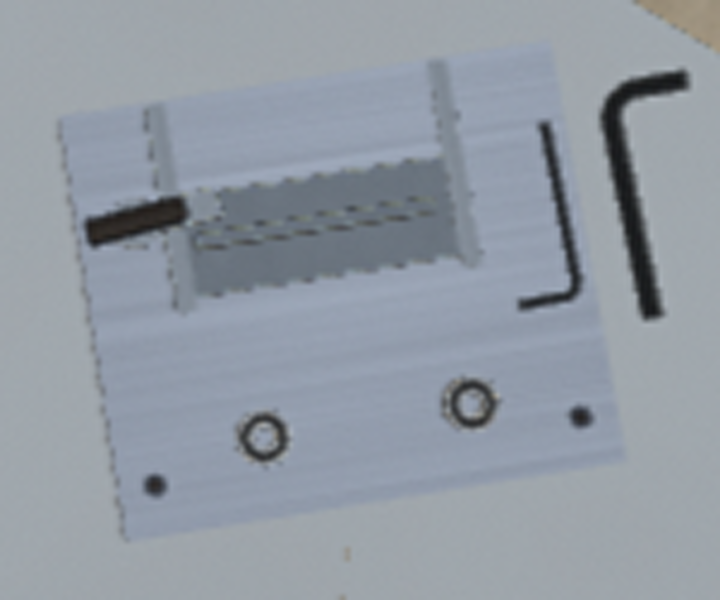

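```bash
cat > h.py <<'E'
import numpy as np,cv2
from bench import r
from scipy.optimize import least_squares
from scipy.spatial.transform import Rotation as R
np.set_printoptions(precision=2,suppress=True)
def ray(name,px,tool=None):
    c=r.get_calibration(name); f=200/np.tan(np.radians(c['fov_y'])/2)
    p=np.atleast_2d(np.array(px,float))-[c['cx'],c['cy']]
    if name=='wrist':
        T=np.eye(4);T[:3,:3]=R.from_rotvec(tool[1]).as_matrix();T[:3,3]=tool[0]
        P=T@c['tool_from_camera']; rr=np.linalg.norm(p,axis=1)[:,None]; th=rr/f
        d=np.hstack([p/rr*np.sin(th),np.cos(th)])
    else:
        P=c['pose']; d=np.hstack([p/f,np.ones((len(p),1))])
    return P[:3,3],d@P[:3,:3].T
def onz(name,px,z,tool=None):
    o,d=ray(name,px,tool); z=np.broadcast_to(z,(len(d),))
    return o+d*((z-o[2])/d[:,2])[:,None]
def fit(W,B):
    """2D rigid: W=R B+t (xy)"""
    f=lambda q:((np.array([[np.cos(q[2]),-np.sin(q[2])],[np.sin(q[2]),np.cos(q[2])]])@np.array(B)[:,:2].T).T+q[:2]-np.array(W)[:,:2]).ravel()
    s=least_squares(f,[650,-100,0]); return s.x,s.fun.reshape(-1,2)
def b2w(q,b):
    b=np.atleast_2d(np.array(b,float)); c,s=np.cos(q[2]),np.sin(q[2])
    return b@np.array([[c,s],[-s,c]])+q[:2]
def w2b(q,w):
    w=np.atleast_2d(w)[:,:2]-q[:2]; c,s=np.cos(q[2]),np.sin(q[2])
    return w@np.array([[c,-s],[s,c]])
E
python3 - <<'E'
from h import *
u=np.array([(125,540),(60,118),(550,42),(625,460),(185,310),(470,265)],float)
c=lambda u:(np.array(u,float)+.5)/4.8-.5+[300,175]
B=[(-75,95),(95,95),(95,-105),(-75,-105),(10,58.5),(10,-58.5)]
W=onz('top',c(u),np.array([42,42,42,42,50,50.]))
q,e=fit(W,B);print(q,e)
w=onz('top',c([(137,222),(90,232),(185,212)]),73.5);print('wing',w,w2b(q,w))
w=onz('top',c([(264,437),(470,404)]),49);print('brg',w,w2b(q,w))
w=onz('top',c([(545,125),(575,290),(520,305)]),47);print('key',w2b(q,w))
s=r.sense();print(s['eef_pos'],R.from_rotvec(s['tool_rot']).as_matrix())
E
```

```text
[ 593.38 -126.63    0.18] [[-0.61  0.4 ]
 [ 0.97  1.17]
 [ 0.87  0.12]
 [-0.67 -0.32]
 [-0.49  0.96]
 [-0.06 -2.34]]
wing [[625.15 -47.81  73.5 ]
 [620.8  -29.89  73.5 ]
 [629.5  -66.15  73.5 ]] [[45.49 71.78]
 [44.46 90.19]
 [46.46 52.96]]
brg [[ 544.5  -100.21   49.  ]
 [ 559.46 -180.64   49.  ]] [[-43.3   34.82]
 [-43.13 -46.98]]
key [[ 60.91 -95.92]
 [ -5.5  -96.07]
 [ -7.98 -73.55]]
[148.42 606.74 244.65] [[-0.97  0.24 -0.  ]
 [ 0.24  0.97 -0.  ]
 [-0.   -0.   -1.  ]]
```

```bash
cat >> h.py <<'E'
Q=np.array([593.4,-126.6,.18])
def go(xyz,yaw):
    """tool deltas to world xyz with tool y at world angle yaw (deg), from measured pose"""
    s=r.sense(); M=R.from_rotvec(s['tool_rot']); x=np.array(xyz,float)
    d=M.inv().apply(x-s['eef_pos'])/40
    a=np.radians(yaw); Y=np.array([np.cos(a),np.sin(a),0]); Z=np.array([0,0,-1.]); X=np.cross(Y,Z)
    w=(M.inv()*R.from_matrix(np.array([X,Y,Z]).T)).as_rotvec(degrees=True)
    print('t=%.2f'%s['time_s'],'pos',np.array(s['eef_pos']),'d',np.round(d,3),'w',np.round(w,2),'F',np.array(s['wrist_force']),'gap %.3f'%s['finger_gap'])
E
python3 -c "
from h import *
go([625.,-48,190],13)"
```

```text
t=0.15 pos [148.42 606.74 244.65] d [-15.46 -13.07   1.38] w [-0.06  0.04 63.26] F [-0.81 -0.25 -0.39] gap 0.994
```

Call:
{"api": "arm_command", "payload": {
  "deltas": [
    {"tx":-0.75,"ty":-0.65,"wz":4,"hand":0.5},
    {"tx":-1.5,"ty":-1.3,"wz":8,"hand":0.5},
    {"tx":-2.3,"ty":-1.95,"wz":12,"hand":0.5},
    {"tx":-3.05,"ty":-2.6,"wz":16,"hand":0.5},
    {"tx":-3.8,"ty":-3.25,"wz":20,"hand":0.5},
    {"tx":-4.6,"ty":-3.9,"wz":24,"hand":0.5},
    {"tx":-5.35,"ty":-4.55,"wz":28,"hand":0.5},
    {"tx":-6.1,"ty":-5.2,"wz":32,"hand":0.5},
    {"tx":-6.9,"ty":-5.85,"wz":36,"hand":0.5},
    {"tx":-7.7,"ty":-6.5,"wz":40,"hand":0.5}
  ]
}}

```text
invalid input at $.deltas[0]: expected keys tx, ty, tz, wx, wy, wz, hand
```

```bash
python3 -c "
from h import *
go([625.,-48,190],13)"
```

```text
t=0.15 pos [148.42 606.74 244.65] d [-15.46 -13.07   1.38] w [-0.06  0.04 63.26] F [-0.81 -0.25 -0.39] gap 0.994
```

All keys are required, so I'll use compact rows with the full set.

Call:
{"api": "arm_command", "payload": {
  "deltas": [
    {"tx":-0.75,"ty":-0.65,"tz":0,"wx":0,"wy":0,"wz":4,"hand":0.5},
    {"tx":-1.5,"ty":-1.3,"tz":0,"wx":0,"wy":0,"wz":8,"hand":0.5},
    {"tx":-2.3,"ty":-1.95,"tz":0,"wx":0,"wy":0,"wz":12,"hand":0.5},
    {"tx":-3.05,"ty":-2.6,"tz":0,"wx":0,"wy":0,"wz":16,"hand":0.5},
    {"tx":-3.8,"ty":-3.25,"tz":0,"wx":0,"wy":0,"wz":20,"hand":0.5},
    {"tx":-4.6,"ty":-3.9,"tz":0,"wx":0,"wy":0,"wz":24,"hand":0.5},
    {"tx":-5.35,"ty":-4.55,"tz":0,"wx":0,"wy":0,"wz":28,"hand":0.5},
    {"tx":-6.1,"ty":-5.2,"tz":0,"wx":0,"wy":0,"wz":32,"hand":0.5},
    {"tx":-6.9,"ty":-5.85,"tz":0,"wx":0,"wy":0,"wz":36,"hand":0.5},
    {"tx":-7.7,"ty":-6.5,"tz":0,"wx":0,"wy":0,"wz":40,"hand":0.5}
  ]
}}

```text
time_s: 0.98
eef_pos: [386.5, 279.6, 245.4]
tool_rot: [-1.424, -2.8, -0.001]
wrist_force: [0.1, 1.0, -0.1]
finger_gap: 0.5
grip_force: 0.0
```

```bash
python3 -c "
from h import *
go([625.,-48,190],13)"
```

```text
t=0.98 pos [386.49 279.62 245.41] d [-10.13  -0.01   1.38] w [ 0.01 -0.02 23.09] F [ 0.1   1.02 -0.12] gap 0.500
```

Call:
{"api": "arm_command", "payload": {
  "deltas": [
    {"tx":-1.0,"ty":0,"tz":0,"wx":0,"wy":0,"wz":3,"hand":0.5},
    {"tx":-2.0,"ty":0,"tz":0,"wx":0,"wy":0,"wz":6,"hand":0.5},
    {"tx":-3.0,"ty":0,"tz":0,"wx":0,"wy":0,"wz":9,"hand":0.5},
    {"tx":-4.0,"ty":0,"tz":0,"wx":0,"wy":0,"wz":12,"hand":0.5},
    {"tx":-5.0,"ty":0,"tz":0.2,"wx":0,"wy":0,"wz":15,"hand":0.5},
    {"tx":-6.0,"ty":0,"tz":0.4,"wx":0,"wy":0,"wz":18,"hand":0.5},
    {"tx":-7.0,"ty":0,"tz":0.6,"wx":0,"wy":0,"wz":21,"hand":0.5},
    {"tx":-8.0,"ty":0,"tz":0.8,"wx":0,"wy":0,"wz":23,"hand":0.5},
    {"tx":-9.0,"ty":0,"tz":1.1,"wx":0,"wy":0,"wz":23,"hand":0.5},
    {"tx":-9.8,"ty":0,"tz":1.4,"wx":0,"wy":0,"wz":23,"hand":0.5}
  ]
}}

```text
time_s: 1.82
eef_pos: [619.1, -37.6, 188.8]
tool_rot: [1.951, 2.461, -0.0]
wrist_force: [0.5, 0.6, -0.1]
finger_gap: 0.496
grip_force: 0.0
```

```bash
python3 -c "
from h import *
go([625.,-48,190],13)
s=r.sense();im=r.grab_frame('wrist');print(s['time_s'],np.array(s['eef_pos']),np.array(s['tool_rot']).round(5))
cv2.imwrite('pics/w1.png',cv2.resize(im[:,:,::-1],(800,500),interpolation=cv2.INTER_CUBIC))
np.save('w1.npy',np.r_[s['eef_pos'],s['tool_rot']])
go([625.,-48,190],13)
"
```

```text
t=1.82 pos [619.09 -37.59 188.77] d [-0.29  0.08 -0.03] w [0.03 0.06 0.19] F [ 0.48  0.59 -0.07] gap 0.496
1.8167 [619.09 -37.59 188.77] [ 1.95  2.46 -0.  ]
t=1.87 pos [620.12 -43.62 186.32] d [-0.13  0.09 -0.09] w [-0.09  0.3  -0.09] F [ 1.89 -4.21  0.84] gap 0.500
```

View pics/w1.png

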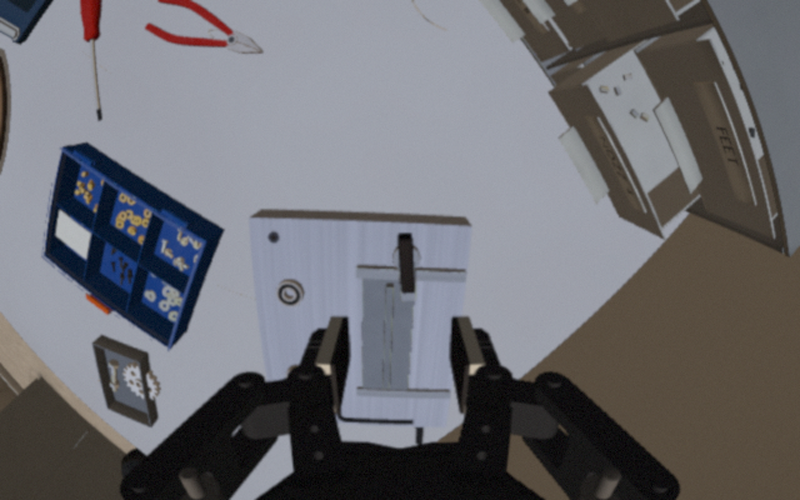

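The wrist view shows the deck's left corners at about (252,217) and (470,224). The wing spans (405,235) to (407,292), the left rail runs (358,268) to (467,272), and one bearing is at (290,292). I'll zoom in for precision.

```bash
python3 - <<'E'
import cv2
im=cv2.imread('pics/w1.png')
im=cv2.resize(im,(640,400),interpolation=cv2.INTER_AREA)[160:310,190:390]
cv2.imwrite('pics/w1c.png',cv2.resize(im,None,fx=4,fy=4,interpolation=cv2.INTER_CUBIC))
E
```

```text
(no output)
```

View pics/w1c.png

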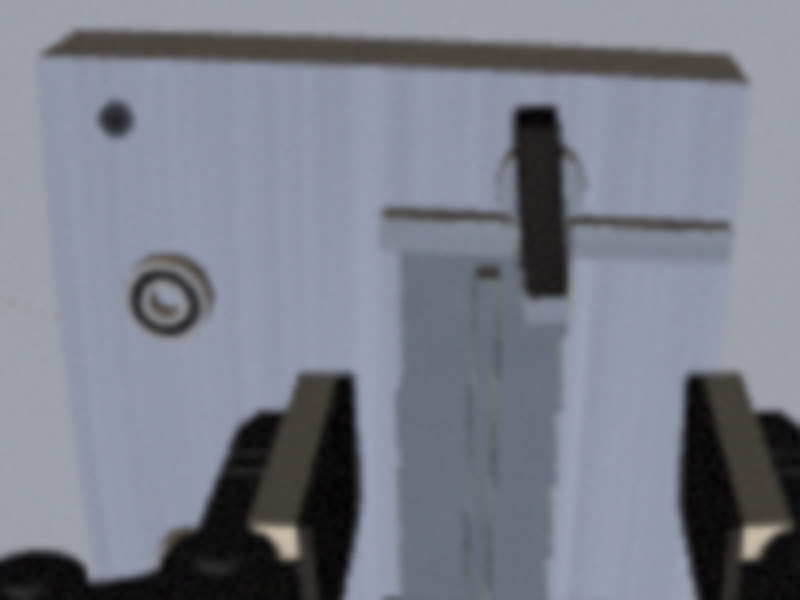

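```bash
python3 - <<'E'
from h import *
t=np.load('w1.npy').reshape(2,3)
c=lambda u:(np.array(u,float)+.5)/4-.5+[190,160]
W=onz('wrist',c([(42,56),(745,82),(384,235)]),np.array([42,42,50.]),t)
q,e=fit(W,[(-75,95),(95,95),(10,58.5)]);print(q,e)
w=onz('wrist',c([(542,210),(537,125),(547,295)]),73.5,t);print('wing',w,w2b(q,w),w2b(Q,w))
w=onz('wrist',c([(164,302)]),49,t);print('brg',w,w2b(q,w),w2b(Q,w))
go([625.,-48,190],13)
E
```

```text
[ 592.19 -124.17    0.19] [[-0.63 -1.03]
 [ 1.64 -0.28]
 [-1.01  1.31]]
wing [[624.21 -43.08  73.5 ]
 [618.83 -25.1   73.5 ]
 [629.88 -62.02  73.5 ]] [[46.55 73.71]
 [44.61 92.37]
 [48.6  54.05]] [[45.26 76.65]
 [43.19 95.31]
 [47.46 57.01]]
brg [[541.98 -96.92  49.  ]] [[-44.27  36.11]] [[-45.28  38.4 ]]
t=1.87 pos [620.12 -43.62 186.32] d [-0.13  0.09 -0.09] w [-0.09  0.3  -0.09] F [ 1.89 -4.21  0.84] gap 0.500
```

```bash
python3 - <<'E'
from h import *
r.grab_frame('wrist')
s=r.sense();im=r.grab_frame('wrist');s2=r.sense()
print(np.array(s['eef_pos']),np.array(s2['eef_pos']),np.abs(s['qvel']).max())
t=np.array([s['eef_pos'],s['tool_rot']])
a=cv2.resize(cv2.imread('pics/w1.png'),(640,400),interpolation=cv2.INTER_AREA); b=np.ascontiguousarray(im[:,:,::-1])
cv2.imwrite('pics/w2.png',b)
c=lambda u:(np.array(u,float)+.5)/4-.5+[190,160]
names=['FL','BL','rail','wing','brg']; P=c([(42,56),(745,82),(384,235),(542,210),(164,302)]); N=[]
for n,p in zip(names,P):
    x,y=np.round(p).astype(int); k=14 if n!='wing' else 26
    T=a[y-k:y+k+1,x-14:x+15]; m=cv2.matchTemplate(b,T,cv2.TM_CCOEFF_NORMED)
    m[:, :max(0,x-45)]=-1; m[:,x+30:]=-1; m[:y-60]=-1; m[y+30:]=-1
    _,v,_,l=cv2.minMaxLoc(m); i,j=l[1],l[0]
    sub=lambda f:0.5*(f[0]-f[2])/(f[0]-2*f[1]+f[2])
    d=np.array([j+14+sub(m[i,j-1:j+2]),i+k+sub(m[i-1:i+2,j])])-[x,y]
    N.append(p+d); print(n,d,round(v,3))
N=np.array(N)
W=onz('wrist',N,np.array([42,42,50,73.5,49]),t)
q,e=fit(W[:3],[(-75,95),(95,95),(10,58.5)]);print(q,e);print(W[3:],w2b(q,W[3:]))
go([625.,-46,190],13)
E
```

```text
[618.37 -41.06 186.91] [617.67 -38.03 187.58] 0.06692647100219781
FL [ 1.45 -2.64] 0.986
BL [ 2.85 -3.34] 0.988
rail [ 1.5  -2.85] 0.979
wing [ 2.33 -2.98] 0.989
brg [ 1.44 -2.22] 0.97
[ 592.16 -124.13    0.19] [[-1.05 -0.94]
 [ 1.58 -0.32]
 [-0.53  1.27]]
[[624.22 -43.23  73.5 ]
 [542.01 -96.87  49.  ]] [[ 46.43  73.6 ]
 [-44.27  36.04]]
t=1.97 pos [617.67 -38.03 187.58] d [-0.24  0.13 -0.06] w [-0.16  0.08 -0.01] F [-0.52  0.71 -0.26] gap 0.501
```

Call:
{"api": "arm_command", "payload": {
  "deltas": [
    {"tx":-0.1,"ty":0.1,"tz":0.2,"wx":0,"wy":0,"wz":-2,"hand":0.45},
    {"tx":-0.15,"ty":0.15,"tz":0.6,"wx":0,"wy":0,"wz":-2,"hand":0.45},
    {"tx":-0.2,"ty":0.15,"tz":1.0,"wx":0,"wy":0,"wz":-2,"hand":0.45},
    {"tx":-0.2,"ty":0.15,"tz":1.4,"wx":0,"wy":0,"wz":-2,"hand":0.45},
    {"tx":-0.2,"ty":0.15,"tz":1.7,"wx":0,"wy":0,"wz":-2,"hand":0.45},
    {"tx":-0.2,"ty":0.15,"tz":2.0,"wx":0,"wy":0,"wz":-2,"hand":0.45},
    {"tx":-0.2,"ty":0.15,"tz":2.2,"wx":0,"wy":0,"wz":-2,"hand":0.45},
    {"tx":-0.2,"ty":0.15,"tz":2.4,"wx":0,"wy":0,"wz":-2,"hand":0.45},
    {"tx":-0.2,"ty":0.15,"tz":2.4,"wx":0,"wy":0,"wz":-2,"hand":0.45},
    {"tx":-0.2,"ty":0.15,"tz":2.4,"wx":0,"wy":0,"wz":-2,"hand":0.45}
  ]
}}

```text
time_s: 2.8
eef_pos: [625.4, -41.0, 93.2]
tool_rot: [-1.907, -2.497, 0.0]
wrist_force: [0.5, 0.6, 0.1]
finger_gap: 0.449
grip_force: 0.0
```

```bash
python3 - <<'E'
from h import *
go([625.,-45,72],15)
s=r.sense();b=r.grab_frame('wrist')[:,:,::-1]
np.save('w3.npy',np.r_[s['eef_pos'],s['tool_rot']])
cv2.imwrite('pics/w3.png',cv2.resize(np.ascontiguousarray(b[130:330,180:460]),None,fx=2.8,fy=2.8,interpolation=cv2.INTER_CUBIC))
E
```

```text
t=2.80 pos [625.4  -41.02  93.22] d [-0.09 -0.04  0.53] w [-0.02 -0.    0.27] F [0.5 0.6 0.1] gap 0.449
```

View pics/w3.png

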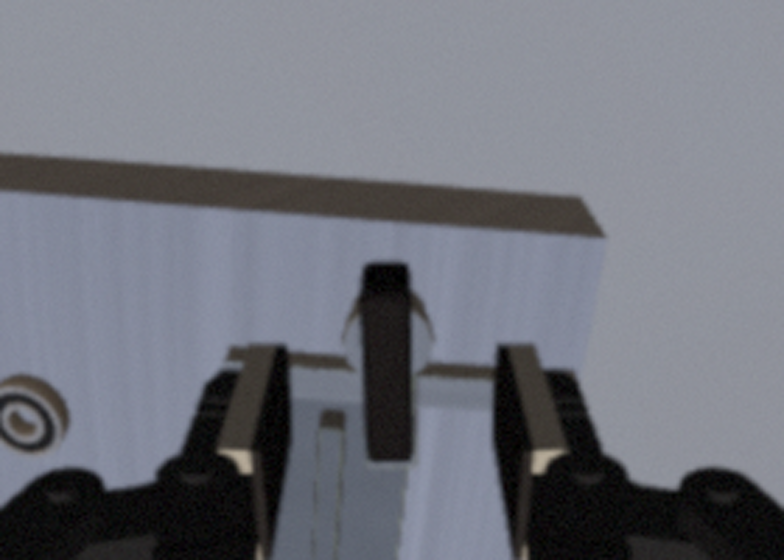

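The wing lies midway between the pads. Its top face runs from (387,300) to (390,460) in this crop.

```bash
python3 - <<'E'
from h import *
t=np.load('w3.npy').reshape(2,3)
c=lambda u:(np.array(u,float)+.5)/2.8-.5+[180,130]
print(onz('wrist',c([(388.5,380),(387,298),(390,460)]),73.5,t))
print(onz('wrist',c([(604,237)]),42,t),b2w(Q,(95,95)), b2w([592.2,-124.1,.187],(95,95)))
E
```

```text
[[624.41 -43.45  73.5 ]
 [619.42 -26.1   73.5 ]
 [629.85 -62.35  73.5 ]]
[[666.91 -12.98  42.  ]] [[669.86 -16.13]] [[667.88 -13.09]]
```

Call:
{"api": "arm_command", "payload": {
  "deltas": [
    {"tx":-0.06,"ty":-0.04,"tz":0.15,"wx":0,"wy":0,"wz":0,"hand":0.45},
    {"tx":-0.06,"ty":-0.04,"tz":0.3,"wx":0,"wy":0,"wz":0,"hand":0.45},
    {"tx":-0.06,"ty":-0.04,"tz":0.45,"wx":0,"wy":0,"wz":0,"hand":0.4},
    {"tx":-0.06,"ty":-0.04,"tz":0.53,"wx":0,"wy":0,"wz":0,"hand":0.3},
    {"tx":-0.06,"ty":-0.04,"tz":0.53,"wx":0,"wy":0,"wz":0,"hand":0.19},
    {"tx":-0.06,"ty":-0.04,"tz":0.53,"wx":0,"wy":0,"wz":0,"hand":0.19},
    {"tx":-0.06,"ty":-0.04,"tz":0.53,"wx":0,"wy":0,"wz":0,"hand":0.19},
    {"tx":-0.06,"ty":-0.04,"tz":0.53,"wx":0,"wy":0,"wz":0,"hand":0.19},
    {"tx":-0.06,"ty":-0.04,"tz":0.53,"wx":0,"wy":0,"wz":0,"hand":0.19},
    {"tx":-0.06,"ty":-0.04,"tz":0.53,"wx":0,"wy":0,"wz":0,"hand":0.19}
  ],
  "squeeze": 20
}}

```text
time_s: 3.68
eef_pos: [624.6, -43.8, 72.3]
tool_rot: [1.907, 2.497, 0.0]
wrist_force: [1.0, 0.5, 0.1]
finger_gap: 0.187
grip_force: 0.0
```

```bash
python3 - <<'E'
from h import *
go([624.6,-44,72],104)
E
```

```text
t=3.68 pos [624.6  -43.81  72.26] d [-0.   -0.    0.01] w [  0.01   0.01 -88.74] F [1.03 0.45 0.09] gap 0.187
```

Call:
{"api": "arm_command", "payload": {
  "deltas": [
    {"tx":0,"ty":0,"tz":0,"wx":0,"wy":0,"wz":-5,"hand":0.19},
    {"tx":0,"ty":0,"tz":0,"wx":0,"wy":0,"wz":-11,"hand":0.19},
    {"tx":0,"ty":0,"tz":0,"wx":0,"wy":0,"wz":-17,"hand":0.19},
    {"tx":0,"ty":0,"tz":0,"wx":0,"wy":0,"wz":-23,"hand":0.19},
    {"tx":0,"ty":0,"tz":0,"wx":0,"wy":0,"wz":-29,"hand":0.19},
    {"tx":0,"ty":0,"tz":0,"wx":0,"wy":0,"wz":-34,"hand":0.19},
    {"tx":0,"ty":0,"tz":0,"wx":0,"wy":0,"wz":-39,"hand":0.19},
    {"tx":0,"ty":0,"tz":0,"wx":0,"wy":0,"wz":-43,"hand":0.19},
    {"tx":0,"ty":0,"tz":0,"wx":0,"wy":0,"wz":-45,"hand":0.19},
    {"tx":0,"ty":0,"tz":0,"wx":0,"wy":0,"wz":-45,"hand":0.19}
  ]
}}

```text
time_s: 4.52
eef_pos: [624.7, -44.1, 72.2]
tool_rot: [0.804, 3.036, 0.0]
wrist_force: [0.7, -1.0, -0.3]
finger_gap: 0.194
grip_force: 1.1
```

```bash
python3 - <<'E'
from h import *
go([624.6,-44,72],104)
print(r.sense()['torque'],r.sense()['joint_positions'])
E
```

```text
t=4.52 pos [624.66 -44.06  72.24] d [0.   0.   0.01] w [  0.01   0.03 -43.67] F [ 0.7  -1.   -0.32] gap 0.194
[-0.13 -0.12  0.01] [-0.17  0.61  0.23  1.76 -0.18  0.8   1.2 ]
```

Call:
{"api": "arm_command", "payload": {
  "deltas": [
    {"tx":0,"ty":0,"tz":0,"wx":0,"wy":0,"wz":-6,"hand":0.19},
    {"tx":0,"ty":0,"tz":0,"wx":0,"wy":0,"wz":-12,"hand":0.19},
    {"tx":0,"ty":0,"tz":0,"wx":0,"wy":0,"wz":-18,"hand":0.19},
    {"tx":0,"ty":0,"tz":0,"wx":0,"wy":0,"wz":-24,"hand":0.19},
    {"tx":0,"ty":0,"tz":0,"wx":0,"wy":0,"wz":-30,"hand":0.19},
    {"tx":0,"ty":0,"tz":0,"wx":0,"wy":0,"wz":-36,"hand":0.19},
    {"tx":0,"ty":0,"tz":0,"wx":0,"wy":0,"wz":-41,"hand":0.19},
    {"tx":0,"ty":0,"tz":0,"wx":0,"wy":0,"wz":-44,"hand":0.19},
    {"tx":0,"ty":0,"tz":0,"wx":0,"wy":0,"wz":-44,"hand":0.14},
    {"tx":0,"ty":0,"tz":0,"wx":0,"wy":0,"wz":-44,"hand":0.1}
  ]
}}

```text
time_s: 5.35
eef_pos: [625.0, -45.2, 72.3]
tool_rot: [-0.383, 3.117, -0.002]
wrist_force: [1.4, -3.7, -0.3]
finger_gap: 0.118
grip_force: 19.7
```

```bash
python3 - <<'E'
from h import *
go([624.6,-44,72],104)
print(r.sense()['grip_force'],r.sense()['torque'],r.sense()['joint_positions'])
E
```

```text
t=5.35 pos [624.97 -45.19  72.31] d [0.   0.03 0.01] w [-0.07  0.05  0.02] F [ 1.43 -3.72 -0.34] gap 0.118
19.65006221202202 [-0.91 -0.28 -0.32] [-0.03  0.6   0.03  1.75 -0.02  0.79  1.83]
```

```bash
sed -i 's/^Q=.*/Q=np.array([592.6,-125.7,.185])/' h.py; python3 - <<'E'
from h import *
p=b2w(Q,(12,0))[0]; go([*p,110],100.6)
E
```

```text
t=5.35 pos [624.97 -45.19  72.31] d [ 0.97 -1.78 -0.94] w [-0.07  0.05  3.42] F [ 1.43 -3.72 -0.34] gap 0.118
```

Call:
{"api": "arm_command", "payload": {
  "deltas": [
    {"tx":0,"ty":0,"tz":0,"wx":0,"wy":0,"wz":0,"hand":0.3},
    {"tx":0,"ty":0,"tz":0,"wx":0,"wy":0,"wz":0,"hand":0.3},
    {"tx":0,"ty":0,"tz":0,"wx":0,"wy":0,"wz":0,"hand":0.3},
    {"tx":0,"ty":0,"tz":-0.2,"wx":0,"wy":0,"wz":0,"hand":0.3},
    {"tx":0,"ty":0,"tz":-0.5,"wx":0,"wy":0,"wz":0,"hand":0.3},
    {"tx":0,"ty":0,"tz":-0.8,"wx":0,"wy":0,"wz":0,"hand":0.3},
    {"tx":0,"ty":0,"tz":-1.1,"wx":0,"wy":0,"wz":0,"hand":0.3},
    {"tx":0,"ty":0,"tz":-1.4,"wx":0,"wy":0,"wz":0,"hand":0.3},
    {"tx":0,"ty":0,"tz":-1.4,"wx":0,"wy":0,"wz":0,"hand":0.3},
    {"tx":0,"ty":0,"tz":-1.4,"wx":0,"wy":0,"wz":0,"hand":0.3}
  ]
}}

```text
time_s: 6.18
eef_pos: [625.2, -43.8, 129.5]
tool_rot: [-0.39, 3.115, -0.0]
wrist_force: [-0.8, 0.3, -0.9]
finger_gap: 0.302
grip_force: 0.0
```

```bash
python3 - <<'E'
from h import *
p=b2w(Q,(12,0))[0]; go([*p,66],100.6); print(p)
E
```

```text
t=6.18 pos [625.17 -43.81 129.5 ] d [ 1.   -1.8   1.59] w [-0.03  0.14  3.66] F [-0.77  0.31 -0.89] gap 0.302
[ 604.4  -123.49]
```

Call:
{"api": "arm_command", "payload": {
  "deltas": [
    {"tx":0.2,"ty":-0.2,"tz":0,"wx":0,"wy":0,"wz":0.5,"hand":0},
    {"tx":0.6,"ty":-0.6,"tz":0,"wx":0,"wy":0,"wz":1,"hand":0},
    {"tx":1.0,"ty":-1.0,"tz":0,"wx":0,"wy":0,"wz":2,"hand":0},
    {"tx":1.4,"ty":-1.4,"tz":0,"wx":0,"wy":0,"wz":3,"hand":0},
    {"tx":1.7,"ty":-1.65,"tz":0,"wx":0,"wy":0,"wz":3.6,"hand":0},
    {"tx":1.8,"ty":-1.8,"tz":0,"wx":0,"wy":0,"wz":3.6,"hand":0},
    {"tx":1.8,"ty":-1.8,"tz":0,"wx":0,"wy":0,"wz":3.6,"hand":0},
    {"tx":1.8,"ty":-1.8,"tz":0,"wx":0,"wy":0,"wz":3.6,"hand":0},
    {"tx":1.8,"ty":-1.8,"tz":0,"wx":0,"wy":0,"wz":3.6,"hand":0},
    {"tx":1.8,"ty":-1.8,"tz":0,"wx":0,"wy":0,"wz":3.6,"hand":0}
  ]
}}

```text
time_s: 7.02
eef_pos: [573.1, -129.8, 128.0]
tool_rot: [-0.295, 3.127, 0.001]
wrist_force: [0.7, 0.2, -0.1]
finger_gap: -0.006
grip_force: 0.0
```

```bash
python3 - <<'E'
from h import *
p=b2w(Q,(12,0))[0]; go([*p,66],100.6)
s=r.sense();b=r.grab_frame('wrist')[:,:,::-1]
np.save('w4.npy',np.r_[s['eef_pos'],s['tool_rot']]); cv2.imwrite('pics/w4r.png',b)
cv2.imwrite('pics/w4.png',cv2.resize(np.ascontiguousarray(b[20:320,120:520]),None,fx=2,fy=2,interpolation=cv2.INTER_CUBIC))
E
```

```text
t=7.02 pos [ 573.13 -129.8   127.95] d [-0.8   0.01  1.55] w [0.04 0.02 0.19] F [ 0.7   0.15 -0.15] gap -0.006
```

View pics/w4.png

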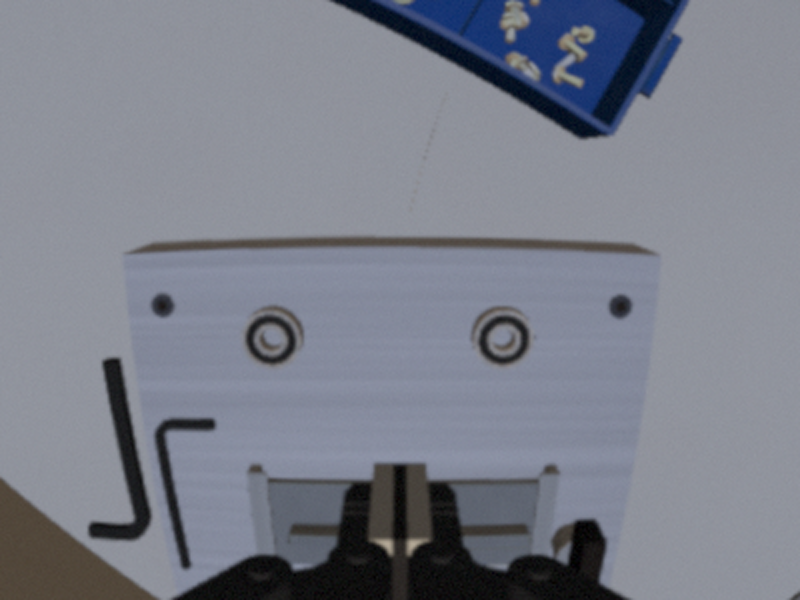

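The front deck corners are at (125,254) and (659,254), the bearings at (273,337) and (503,338), and the rail front ends at (258,472) and (550,472). The wing now points along +x at (588,525+), so the latch is clear.

```bash
python3 - <<'E'
from h import *
t=np.load('w4.npy').reshape(2,3)
c=lambda u:(np.array(u,float)+.5)/2-.5+[120,20]
W=onz('wrist',c([(125,254),(659,254),(258,473),(550,473)]),np.array([42,42,50,50.]),t)
q,e=fit(W,[(-75,-105),(-75,95),(10,-58.5),(10,58.5)]);print(q,e)
w=onz('wrist',c([(273,337),(503,338)]),49,t);print('brg',w,w2b(q,w),w2b(Q,w))
for p in [(12,0),(60,0)]: print(p,b2w(q,p),b2w(Q,p))
E
```

```text
[ 591.53 -123.17    0.19] [[ 0.26 -0.55]
 [-0.    0.66]
 [ 0.2  -1.83]
 [-0.46  1.71]]
brg [[ 556.69 -177.38   49.  ]
 [ 541.91  -97.15   49.  ]] [[-44.26 -46.83]
 [-43.94  34.74]] [[-44.8  -44.2 ]
 [-44.57  37.38]]
(12, 0) [[ 603.32 -120.95]] [[ 604.4  -123.49]]
(60, 0) [[ 650.49 -112.07]] [[ 651.58 -114.66]]
```

```bash
sed -i 's/^Q=.*/Q=np.array([591.8,-123.7,.186])/' h.py; python3 - <<'E'
from h import *
for x in (10,57): go([*b2w(Q,(x,0))[0],66],100.7)
E
```

```text
t=7.07 pos [ 573.05 -129.95  127.96] d [-0.74  0.06  1.55] w [0.03 0.02 0.08] F [-0.12  0.65  0.23] gap -0.002
t=7.07 pos [ 573.05 -129.95  127.96] d [-1.91  0.06  1.55] w [0.03 0.02 0.08] F [-0.12  0.65  0.23] gap -0.002
```

Call:
{"api": "arm_command", "payload": {
  "deltas": [
    {"tx":-0.3,"ty":0.03,"tz":0.2,"wx":0,"wy":0,"wz":0,"hand":0},
    {"tx":-0.7,"ty":0.06,"tz":0.5,"wx":0,"wy":0,"wz":0,"hand":0},
    {"tx":-0.74,"ty":0.06,"tz":0.9,"wx":0,"wy":0,"wz":0,"hand":0},
    {"tx":-0.74,"ty":0.06,"tz":1.3,"wx":0,"wy":0,"wz":0,"hand":0},
    {"tx":-0.74,"ty":0.06,"tz":1.55,"wx":0,"wy":0,"wz":0,"hand":0},
    {"tx":-0.74,"ty":0.06,"tz":1.55,"wx":0,"wy":0,"wz":0,"hand":0},
    {"tx":-0.8,"ty":0.06,"tz":1.55,"wx":0,"wy":0,"wz":0,"hand":0},
    {"tx":-0.9,"ty":0.06,"tz":1.55,"wx":0,"wy":0,"wz":0,"hand":0},
    {"tx":-1.0,"ty":0.06,"tz":1.55,"wx":0,"wy":0,"wz":0,"hand":0},
    {"tx":-1.1,"ty":0.06,"tz":1.55,"wx":0,"wy":0,"wz":0,"hand":0}
  ]
}}

```text
time_s: 7.9
eef_pos: [616.2, -120.9, 67.2]
tool_rot: [-0.292, 3.127, -0.001]
wrist_force: [-1.9, -0.5, 1.4]
finger_gap: 0.004
grip_force: 0.8
```

```bash
python3 - <<'E'
from h import *
for x in (57,): go([*b2w(Q,(x,0))[0],66],100.7)
E
```

```text
t=7.90 pos [ 616.23 -120.89   67.15] d [-0.81  0.04  0.03] w [-0.03  0.08 -0.04] F [-1.92 -0.51  1.44] gap 0.004
```

Call:
{"api": "arm_command", "payload": {
  "deltas": [
    {"tx":-0.1,"ty":0.02,"tz":0,"wx":0,"wy":0,"wz":0,"hand":0},
    {"tx":-0.2,"ty":0.03,"tz":0,"wx":0,"wy":0,"wz":0,"hand":0},
    {"tx":-0.3,"ty":0.03,"tz":0,"wx":0,"wy":0,"wz":0,"hand":0},
    {"tx":-0.4,"ty":0.03,"tz":0,"wx":0,"wy":0,"wz":0,"hand":0},
    {"tx":-0.5,"ty":0.03,"tz":0,"wx":0,"wy":0,"wz":0,"hand":0},
    {"tx":-0.6,"ty":0.03,"tz":0,"wx":0,"wy":0,"wz":0,"hand":0},
    {"tx":-0.68,"ty":0.03,"tz":0,"wx":0,"wy":0,"wz":0,"hand":0},
    {"tx":-0.74,"ty":0.03,"tz":0,"wx":0,"wy":0,"wz":0,"hand":0},
    {"tx":-0.78,"ty":0.03,"tz":0,"wx":0,"wy":0,"wz":0,"hand":0},
    {"tx":-0.8,"ty":0.03,"tz":0,"wx":0,"wy":0,"wz":0,"hand":0}
  ]
}}

```text
time_s: 8.73
eef_pos: [646.6, -113.7, 66.0]
tool_rot: [0.292, -3.128, -0.0]
wrist_force: [-2.1, -0.6, 0.1]
finger_gap: -0.002
grip_force: 0.8
```

```bash
python3 - <<'E'
from h import *
for x in (57,): go([*b2w(Q,(x,0))[0],66],100.7)
E
```

```text
t=8.73 pos [ 646.65 -113.68   65.99] d [-0.03  0.01 -0.  ] w [ 0.   -0.   -0.04] F [-2.11 -0.58  0.14] gap -0.002
```

Not at the stop yet, so I'll push gently on until the force rises.

Call:
{"api": "arm_command", "payload": {
  "deltas": [
    {"tx":-0.03,"ty":0,"tz":0,"wx":0,"wy":0,"wz":0,"hand":0},
    {"tx":-0.05,"ty":0,"tz":0,"wx":0,"wy":0,"wz":0,"hand":0},
    {"tx":-0.07,"ty":0,"tz":0,"wx":0,"wy":0,"wz":0,"hand":0},
    {"tx":-0.09,"ty":0,"tz":0,"wx":0,"wy":0,"wz":0,"hand":0},
    {"tx":-0.11,"ty":0,"tz":0,"wx":0,"wy":0,"wz":0,"hand":0},
    {"tx":-0.12,"ty":0,"tz":0,"wx":0,"wy":0,"wz":0,"hand":0},
    {"tx":-0.13,"ty":0,"tz":0,"wx":0,"wy":0,"wz":0,"hand":0},
    {"tx":-0.14,"ty":0,"tz":0,"wx":0,"wy":0,"wz":0,"hand":0},
    {"tx":-0.14,"ty":0,"tz":0,"wx":0,"wy":0,"wz":0,"hand":0},
    {"tx":-0.14,"ty":0,"tz":0,"wx":0,"wy":0,"wz":0,"hand":0}
  ]
}}

```text
time_s: 9.57
eef_pos: [649.9, -113.1, 65.9]
tool_rot: [0.291, -3.124, -0.001]
wrist_force: [-8.6, -1.4, 6.5]
finger_gap: -0.002
grip_force: 4.3
```

```bash
python3 - <<'E'
from h import *
go([*b2w(Q,(57,0))[0],66],100.7); print(w2b(Q,r.sense()['eef_pos']))
E
```

```text
t=9.57 pos [ 649.91 -113.12   65.91] d [ 0.05  0.01 -0.  ] w [ 0.04 -0.24 -0.07] F [-8.61 -1.4   6.51] gap -0.002
[[59.06 -0.34]]
```

Call:
{"api": "arm_command", "payload": {
  "deltas": [
    {"tx":0.15,"ty":0,"tz":0,"wx":0,"wy":0,"wz":0,"hand":0},
    {"tx":0.3,"ty":0,"tz":-0.2,"wx":0,"wy":0,"wz":0,"hand":0},
    {"tx":0.5,"ty":0,"tz":-0.6,"wx":0,"wy":0,"wz":0,"hand":0.16},
    {"tx":0.9,"ty":0,"tz":-1.1,"wx":0,"wy":0,"wz":0,"hand":0.16},
    {"tx":1.5,"ty":0,"tz":-1.3,"wx":0,"wy":0,"wz":0,"hand":0.16},
    {"tx":2.2,"ty":0,"tz":-1.3,"wx":0,"wy":0,"wz":0,"hand":0.16},
    {"tx":2.8,"ty":0,"tz":-1.3,"wx":0,"wy":0,"wz":0,"hand":0.16},
    {"tx":3.1,"ty":0,"tz":-1.3,"wx":0,"wy":0,"wz":0,"hand":0.16},
    {"tx":3.1,"ty":0,"tz":-1.3,"wx":0,"wy":0,"wz":0,"hand":0.16},
    {"tx":3.1,"ty":0,"tz":-1.3,"wx":0,"wy":0,"wz":0,"hand":0.16}
  ]
}}

```text
time_s: 10.4
eef_pos: [530.6, -135.7, 119.1]
tool_rot: [-0.291, 3.126, -0.0]
wrist_force: [-0.2, -0.1, 0.1]
finger_gap: 0.158
grip_force: 0.0
```

```bash
python3 - <<'E'
from h import *
r.grab_frame('wrist'); r.grab_frame('wrist')
s=r.sense();b=r.grab_frame('wrist')[:,:,::-1]
go([*b2w(Q,(-69,-46))[0],66],100.7)
np.save('w5.npy',np.r_[s['eef_pos'],s['tool_rot']]); cv2.imwrite('pics/w5r.png',b)
cv2.imwrite('pics/w5.png',cv2.resize(np.ascontiguousarray(b[100:400,120:520]),None,fx=2,fy=2,interpolation=cv2.INTER_CUBIC))
E
```

```text
t=10.55 pos [ 531.45 -135.19  118.43] d [ 0.19 -1.15  1.31] w [-0.01  0.09  0.01] F [0.64 0.18 0.08] gap 0.166
```

View pics/w5.png

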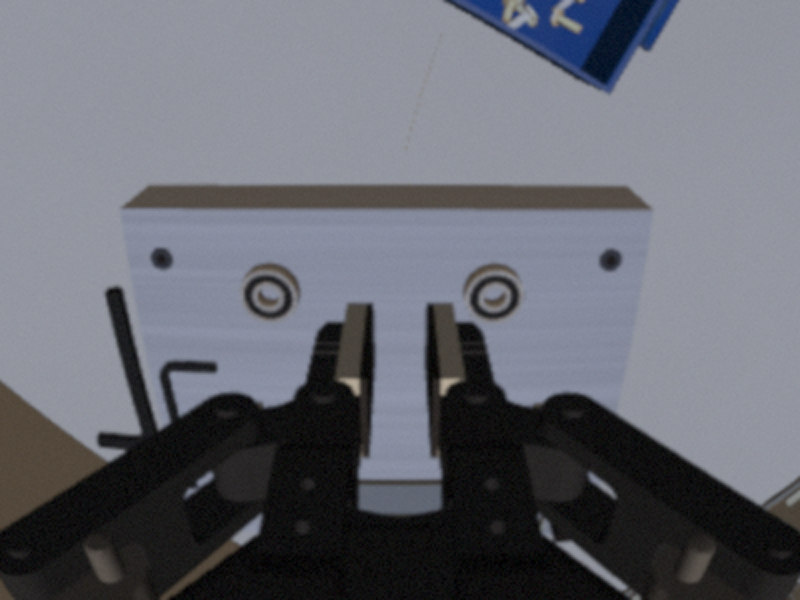

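The corners are at (123,208) and (651,208), and the bearings at (270,293) and (494,294). The fingers sit symmetrically about u=399.

```bash
python3 - <<'E'
from h import *
t=np.load('w5.npy').reshape(2,3); print(t[0])
c=lambda u:(np.array(u,float)+.5)/2-.5+[120,100]
W=onz('wrist',c([(123,208),(651,208)]),42,t)
q,e=fit(W,[(-75,-105),(-75,95)]);print(q,q[2],e.ravel(),W)
w=onz('wrist',c([(270,293),(494,294)]),49,t);print('brg',w,w2b(q,w),w2b(Q,w))
E
```

```text
[ 531.48 -135.23  118.67]
[ 591.24 -123.08    0.19] 0.18604280113728047 [ 0.16 -0.85 -0.16  0.85] [[ 536.79 -239.29   42.  ]
 [ 500.12  -44.45   42.  ]]
brg [[ 556.16 -177.53   49.  ]
 [ 541.23  -97.27   49.  ]] [[-44.54 -47.02]
 [-44.37  34.61]] [[-44.98 -46.31]
 [-44.81  35.32]]
```

```bash
sed -i 's/^Q=.*/Q=np.array([592.2,-123.6,.186])/' h.py; python3 - <<'E'
from h import *
for x,y in ((-72,-47),(-64,-47),(16,-32)): go([*b2w(Q,(x,y))[0],57.5],100.66)
E
```

```text
t=10.55 pos [ 531.45 -135.19  118.43] d [ 0.26 -1.17  1.52] w [-0.01  0.09  0.05] F [0.64 0.18 0.08] gap 0.166
t=10.55 pos [ 531.45 -135.19  118.43] d [ 0.06 -1.17  1.52] w [-0.01  0.09  0.05] F [0.64 0.18 0.08] gap 0.166
t=10.55 pos [ 531.45 -135.19  118.43] d [-1.94 -0.8   1.53] w [-0.01  0.09  0.05] F [0.64 0.18 0.08] gap 0.166
```

Call:
{"api": "arm_command", "payload": {
  "deltas": [
    {"tx":0.1,"ty":-0.3,"tz":0,"wx":0,"wy":0,"wz":0,"hand":0.165},
    {"tx":0.26,"ty":-0.8,"tz":0,"wx":0,"wy":0,"wz":0,"hand":0.165},
    {"tx":0.26,"ty":-1.17,"tz":0.2,"wx":0,"wy":0,"wz":0,"hand":0.165},
    {"tx":0.26,"ty":-1.17,"tz":0.6,"wx":0,"wy":0,"wz":0,"hand":0.165},
    {"tx":0.26,"ty":-1.17,"tz":1.0,"wx":0,"wy":0,"wz":0,"hand":0.165},
    {"tx":0.26,"ty":-1.17,"tz":1.3,"wx":0,"wy":0,"wz":0,"hand":0.165},
    {"tx":0.26,"ty":-1.17,"tz":1.48,"wx":0,"wy":0,"wz":0,"hand":0.165},
    {"tx":0.26,"ty":-1.17,"tz":1.52,"wx":0,"wy":0,"wz":0,"hand":0.165},
    {"tx":0.26,"ty":-1.17,"tz":1.52,"wx":0,"wy":0,"wz":0,"hand":0.165},
    {"tx":0.26,"ty":-1.17,"tz":1.52,"wx":0,"wy":0,"wz":0,"hand":0.165}
  ]
}}

```text
time_s: 11.38
eef_pos: [528.9, -183.7, 57.3]
tool_rot: [-0.292, 3.128, -0.0]
wrist_force: [0.2, 0.0, -0.0]
finger_gap: 0.169
grip_force: 0.0
```

```bash
python3 - <<'E'
from h import *
for x,y in ((-64,-47),(10,-34),(16,-32)): go([*b2w(Q,(x,y))[0],57.5],100.66)
E
```

```text
t=11.38 pos [ 528.87 -183.66   57.31] d [-0.23  0.01 -0.01] w [-0.01  0.01  0.02] F [ 0.16  0.02 -0.04] gap 0.169
t=11.38 pos [ 528.87 -183.66   57.31] d [-2.08  0.33 -0.  ] w [-0.01  0.01  0.02] F [ 0.16  0.02 -0.04] gap 0.169
t=11.38 pos [ 528.87 -183.66   57.31] d [-2.23  0.38 -0.  ] w [-0.01  0.01  0.02] F [ 0.16  0.02 -0.04] gap 0.169
```

Call:
{"api": "arm_command", "payload": {
  "deltas": [
    {"tx":-0.1,"ty":0,"tz":0,"wx":0,"wy":0,"wz":0,"hand":0.165},
    {"tx":-0.2,"ty":0,"tz":0,"wx":0,"wy":0,"wz":0,"hand":0.165},
    {"tx":-0.32,"ty":0.02,"tz":0,"wx":0,"wy":0,"wz":0,"hand":0.165},
    {"tx":-0.44,"ty":0.04,"tz":0,"wx":0,"wy":0,"wz":0,"hand":0.165},
    {"tx":-0.56,"ty":0.07,"tz":0,"wx":0,"wy":0,"wz":0,"hand":0.165},
    {"tx":-0.68,"ty":0.1,"tz":0,"wx":0,"wy":0,"wz":0,"hand":0.165},
    {"tx":-0.8,"ty":0.12,"tz":0,"wx":0,"wy":0,"wz":0,"hand":0.165},
    {"tx":-0.92,"ty":0.14,"tz":0,"wx":0,"wy":0,"wz":0,"hand":0.165},
    {"tx":-1.04,"ty":0.17,"tz":0,"wx":0,"wy":0,"wz":0,"hand":0.165},
    {"tx":-1.16,"ty":0.19,"tz":0,"wx":0,"wy":0,"wz":0,"hand":0.165}
  ]
}}

```text
time_s: 12.22
eef_pos: [573.2, -167.2, 57.2]
tool_rot: [0.292, -3.128, -0.0]
wrist_force: [-1.1, -0.3, 0.1]
finger_gap: 0.167
grip_force: 0.1
```

```bash
python3 - <<'E'
from h import *
s=r.sense();b=r.grab_frame('wrist')[:,:,::-1]
go([*b2w(Q,(16,-32))[0],57.5],100.66)
np.save('w6.npy',np.r_[s['eef_pos'],s['tool_rot']]); cv2.imwrite('pics/w6r.png',b)
cv2.imwrite('pics/w6.png',cv2.resize(np.ascontiguousarray(b[130:380,190:470]),None,fx=2.4,fy=2.4,interpolation=cv2.INTER_CUBIC))
E
```

```text
t=12.27 pos [ 574.23 -166.64   57.31] d [-1.04  0.17 -0.  ] w [0.01 0.06 0.05] F [ 0.5  -0.46 -0.03] gap 0.165
```

View pics/w6.png

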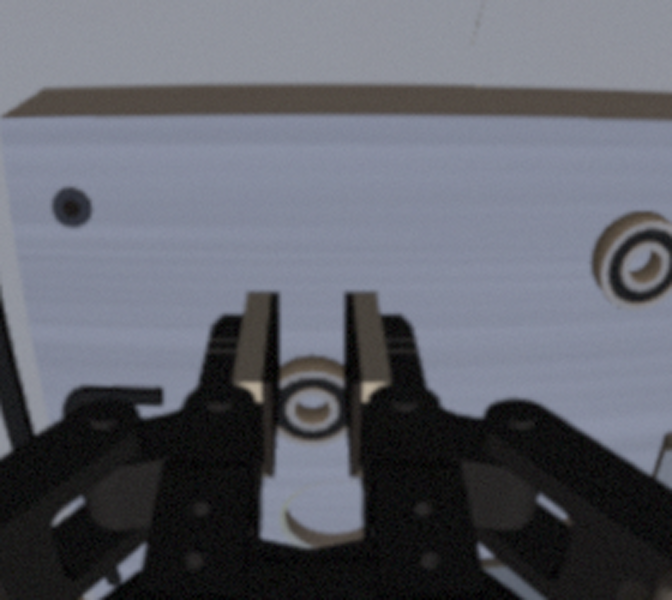

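The bearing sits nested against the fingertips at (312,408). The right pocket shows ahead, with its left rim at about (285,512), so I'll check the alignment.

```bash
python3 - <<'E'
from h import *
t=np.load('w6.npy').reshape(2,3)
c=lambda u:(np.array(u,float)+.5)/2.4-.5+[190,130]
w=onz('wrist',c([(312,408)]),49,t); p=onz('wrist',c([(285,512),(7,117)]),42,t)
print('tcp',w2b(Q,t[0]),'brg',w2b(Q,w),'pocket left rim, FR corner',w2b(Q,p))
for x in(14,16,17): go([*b2w(Q,(x,-32))[0],57.5],100.66)
E
```

```text
tcp [[-26.73 -39.37]] brg [[ -9.   -38.09]] pocket left rim, FR corner [[  31.87  -45.26]
 [ -75.84 -102.92]]
t=12.27 pos [ 574.23 -166.64   57.31] d [-0.99  0.17 -0.  ] w [0.01 0.06 0.05] F [ 0.5  -0.46 -0.03] gap 0.165
t=12.27 pos [ 574.23 -166.64   57.31] d [-1.04  0.17 -0.  ] w [0.01 0.06 0.05] F [ 0.5  -0.46 -0.03] gap 0.165
t=12.27 pos [ 574.23 -166.64   57.31] d [-1.07  0.17 -0.  ] w [0.01 0.06 0.05] F [ 0.5  -0.46 -0.03] gap 0.165
```

Call:
{"api": "arm_command", "payload": {
  "deltas": [
    {"tx":-0.12,"ty":0.02,"tz":0,"wx":0,"wy":0,"wz":0,"hand":0.165},
    {"tx":-0.24,"ty":0.04,"tz":0,"wx":0,"wy":0,"wz":0,"hand":0.165},
    {"tx":-0.36,"ty":0.06,"tz":0,"wx":0,"wy":0,"wz":0,"hand":0.165},
    {"tx":-0.48,"ty":0.08,"tz":0,"wx":0,"wy":0,"wz":0,"hand":0.165},
    {"tx":-0.6,"ty":0.1,"tz":0,"wx":0,"wy":0,"wz":0,"hand":0.165},
    {"tx":-0.72,"ty":0.12,"tz":0,"wx":0,"wy":0,"wz":0,"hand":0.165},
    {"tx":-0.82,"ty":0.14,"tz":0,"wx":0,"wy":0,"wz":0,"hand":0.165},
    {"tx":-0.92,"ty":0.155,"tz":0,"wx":0,"wy":0,"wz":0,"hand":0.165},
    {"tx":-1.0,"ty":0.155,"tz":0,"wx":0,"wy":0,"wz":0,"hand":0.165},
    {"tx":-1.06,"ty":0.155,"tz":0,"wx":0,"wy":0,"wz":0,"hand":0.165}
  ]
}}

```text
time_s: 13.1
eef_pos: [613.7, -153.4, 57.3]
tool_rot: [-0.292, 3.128, 0.0]
wrist_force: [-0.3, 0.4, -0.2]
finger_gap: 0.161
grip_force: 0.0
```

```bash
python3 - <<'E'
from h import *
s=r.sense();b=r.grab_frame('wrist')[:,:,::-1]
go([*b2w(Q,(17,-32))[0],57.5],100.66)
np.save('w7.npy',np.r_[s['eef_pos'],s['tool_rot']]); cv2.imwrite('pics/w7r.png',b)
cv2.imwrite('pics/w7.png',cv2.resize(np.ascontiguousarray(b[230:380,240:400]),None,fx=4,fy=4,interpolation=cv2.INTER_CUBIC))
E
```

```text
t=13.15 pos [ 614.02 -153.32   57.27] d [-0.03  0.03 -0.01] w [-0.    0.02  0.02] F [0.31 0.08 0.16] gap 0.162
```

View pics/w7.png

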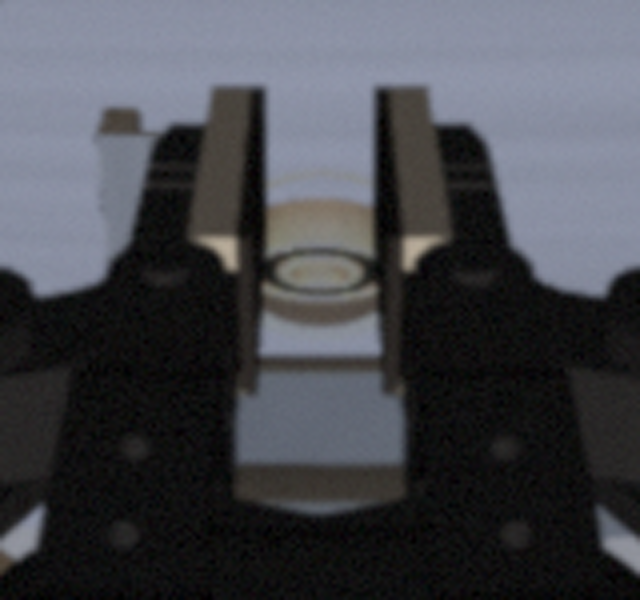

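The bearing has entered the right pocket, but it is tilted: rear edge up, seal ellipse flattened at (320,270), still held by the fingertips. I've used all 10 views, so from here I'll judge numerically. I'll back the fingers off so it can settle.

Call:
{"api": "arm_command", "payload": {
  "deltas": [
    {"tx":0.05,"ty":0,"tz":0,"wx":0,"wy":0,"wz":0,"hand":0.165},
    {"tx":0.1,"ty":0,"tz":0,"wx":0,"wy":0,"wz":0,"hand":0.165},
    {"tx":0.15,"ty":0,"tz":0,"wx":0,"wy":0,"wz":0,"hand":0.18},
    {"tx":0.2,"ty":0,"tz":0,"wx":0,"wy":0,"wz":0,"hand":0.2},
    {"tx":0.25,"ty":0,"tz":0,"wx":0,"wy":0,"wz":0,"hand":0.25},
    {"tx":0.25,"ty":0,"tz":0,"wx":0,"wy":0,"wz":0,"hand":0.3},
    {"tx":0.25,"ty":0,"tz":0,"wx":0,"wy":0,"wz":0,"hand":0.3},
    {"tx":0.25,"ty":0,"tz":0,"wx":0,"wy":0,"wz":0,"hand":0.3},
    {"tx":0.25,"ty":0,"tz":0,"wx":0,"wy":0,"wz":0,"hand":0.3},
    {"tx":0.25,"ty":0,"tz":0,"wx":0,"wy":0,"wz":0,"hand":0.3}
  ]
}}

```text
time_s: 13.98
eef_pos: [603.5, -155.4, 57.3]
tool_rot: [-0.292, 3.128, -0.0]
wrist_force: [-0.5, -0.6, 1.1]
finger_gap: 0.3
grip_force: 0.3
```

```bash
cat >> h.py <<'E'
def rings(b,t,z,roi=None):
    """dark annuli: contours mapped on plane z -> block-frame centre, mean radius, axis ratio"""
    g=cv2.resize(cv2.cvtColor(np.ascontiguousarray(b),cv2.COLOR_BGR2GRAY),None,fx=4,fy=4,interpolation=cv2.INTER_CUBIC)
    seen=[]
    for th in (70,90,110,130,150):
        cs,hi=cv2.findContours((g<th).astype('uint8'),cv2.RETR_CCOMP,cv2.CHAIN_APPROX_NONE)
        for k,c in enumerate(cs):
            if len(c)<60 or len(c)>900: continue
            P=(c[:,0]+.5)/4-.5
            w=w2b(Q,onz('wrist',P,z,t)).astype(np.float32)
            (x,y),(a,d),_=cv2.fitEllipse(w)
            res=np.std(np.linalg.norm((w-[x,y]),axis=1))
            if 3<(a+d)/4<13 and a/d>.3 and -90<x<70 and -90<y<75:
                print(th,'hole' if hi[0][k][3]>=0 else 'out','c (%.1f,%.1f) r %.1f ratio %.2f res %.2f px'%(x,y,(a+d)/4,a/d,res),P.mean(0).round())
E
python3 - <<'E'
from h import *
print('w6 ref'); rings(cv2.imread('pics/w6r.png'),np.load('w6.npy').reshape(2,3),49)
print('w7'); rings(cv2.imread('pics/w7r.png'),np.load('w7.npy').reshape(2,3),41)
s=r.sense();t=np.array([s['eef_pos'],s['tool_rot']]);b=r.grab_frame('wrist')[:,:,::-1];cv2.imwrite('pics/w8r.png',b);np.save('w8.npy',t)
print('now',w2b(Q,t[0]),s['finger_gap']); rings(b,t,41)
E
```

```text
w6 ref
70 hole c (43.6,8.9) r 3.1 ratio 0.41 res 0.93 px [391. 360.]
70 hole c (48.5,-88.1) r 6.2 ratio 0.30 res 2.38 px [245. 364.]
70 hole c (-8.5,-38.1) r 6.4 ratio 0.97 res 0.10 px [320. 300.]
70 hole c (-14.6,-24.9) r 3.4 ratio 0.63 res 0.80 px [344. 291.]
70 hole c (-14.6,-51.5) r 3.4 ratio 0.61 res 0.83 px [295. 291.]
70 hole c (-18.2,-38.2) r 5.8 ratio 0.51 res 1.87 px [320. 286.]
70 out c (-43.7,35.8) r 8.8 ratio 0.99 res 0.07 px [458. 240.]
70 hole c (-43.7,35.8) r 6.4 ratio 0.97 res 0.09 px [458. 241.]
70 out c (-46.7,30.1) r 7.7 ratio 0.82 res 0.77 px [441. 232.]
70 out c (-58.2,-87.7) r 3.9 ratio 0.96 res 0.09 px [219. 216.]
90 out c (-7.8,-38.1) r 3.2 ratio 0.58 res 0.83 px [320. 301.]
90 out c (-43.4,36.5) r 3.1 ratio 0.64 res 0.76 px [460. 241.]
90 out c (-43.7,35.8) r 9.1 ratio 1.00 res 0.07 px [458. 240.]
90 hole c (-43.7,35.8) r 6.1 ratio 0.98 res 0.08 px [458. 241.]
90 out c (-58.2,-87.7) r 4.2 ratio 0.95 res 0.09 px [219. 216.]
90 hole c (48.6,-88.1) r 5.7 ratio 0.30 res 2.23 px [245. 364.]
90 hole c (-8.5,-38.1) r 6.1 ratio 0.98 res 0.09 px [320. 300.]
90 hole c
[... 3508 characters left out ...]
 c (-41.7,39.7) r 9.6 ratio 1.00 res 0.06 px [457. 182.]
90 hole c (-41.7,39.7) r 6.5 ratio 0.99 res 0.07 px [457. 182.]
110 out c (32.9,-32.1) r 3.7 ratio 0.67 res 0.76 px [320. 305.]
110 out c (32.1,-32.1) r 9.4 ratio 0.99 res 0.09 px [320. 304.]
110 hole c (32.1,-32.0) r 5.8 ratio 0.99 res 0.09 px [320. 304.]
110 out c (-41.3,40.8) r 3.7 ratio 0.70 res 1.02 px [459. 183.]
110 out c (-41.7,39.7) r 9.9 ratio 1.00 res 0.07 px [457. 182.]
110 hole c (-41.7,39.7) r 6.2 ratio 0.99 res 0.07 px [457. 182.]
130 out c (-41.2,40.8) r 4.2 ratio 0.72 res 1.04 px [459. 183.]
130 out c (-42.8,38.1) r 11.8 ratio 0.84 res 1.42 px [450. 180.]
130 hole c (-41.7,39.7) r 5.7 ratio 0.98 res 0.12 px [457. 182.]
```

The first bearing now lies flat in the right pocket: centre (32,-32), seal ring circular on the z=41 plane with the right radius. Next is the second bearing.

```bash
python3 - <<'E'
from h import *
go([*b2w(Q,(-72,34.6))[0],57.5],100.66)
E
```

```text
t=14.03 pos [ 603.53 -155.43   57.31] d [ 1.93  1.7  -0.01] w [-0.    0.    0.01] F [-0.73 -0.07  0.58] gap 0.299
```

Call:
{"api": "arm_command", "payload": {
  "deltas": [
    {"tx":0,"ty":0,"tz":-0.4,"wx":0,"wy":0,"wz":0,"hand":0.3},
    {"tx":0.1,"ty":0,"tz":-0.8,"wx":0,"wy":0,"wz":0,"hand":0.165},
    {"tx":0.6,"ty":0.4,"tz":-1.0,"wx":0,"wy":0,"wz":0,"hand":0.165},
    {"tx":1.2,"ty":0.9,"tz":-1.0,"wx":0,"wy":0,"wz":0,"hand":0.165},
    {"tx":1.7,"ty":1.4,"tz":-1.0,"wx":0,"wy":0,"wz":0,"hand":0.165},
    {"tx":1.93,"ty":1.7,"tz":-0.8,"wx":0,"wy":0,"wz":0,"hand":0.165},
    {"tx":1.93,"ty":1.7,"tz":-0.5,"wx":0,"wy":0,"wz":0,"hand":0.165},
    {"tx":1.93,"ty":1.7,"tz":-0.2,"wx":0,"wy":0,"wz":0,"hand":0.165},
    {"tx":1.93,"ty":1.7,"tz":0,"wx":0,"wy":0,"wz":0,"hand":0.165},
    {"tx":1.93,"ty":1.7,"tz":0,"wx":0,"wy":0,"wz":0,"hand":0.165}
  ]
}}

```text
time_s: 14.87
eef_pos: [514.9, -102.7, 56.8]
tool_rot: [0.292, -3.127, -0.001]
wrist_force: [0.9, -0.2, 0.6]
finger_gap: 0.166
grip_force: 0.0
```

```bash
sed -i 's/if 3<(a+d)\/4<13 and a\/d>.3/if th==90 and hi[0][k][3]<0 and 7<(a+d)\/4<11 and a\/d>.6/' h.py; python3 - <<'E'
from h import *
s=r.sense();t=np.array([s['eef_pos'],s['tool_rot']]);b=r.grab_frame('wrist')[:,:,::-1]
print('now',w2b(Q,t[0]),s['finger_gap']); rings(b,t,49)
for x,y in ((-64,34.6),(15.5,31)): go([*b2w(Q,(x,y))[0],57.5],100.66)
E
```

```text
now [[-72.13  34.88]] 0.16599667890828346
t=14.92 pos [ 515.08 -102.84   56.98] d [-0.2  -0.   -0.01] w [ 0.01 -0.02  0.  ] F [-0.7   0.31  0.25] gap 0.170
t=14.92 pos [ 515.08 -102.84   56.98] d [-2.19 -0.09 -0.01] w [ 0.01 -0.02  0.  ] F [-0.7   0.31  0.25] gap 0.170
```

Call:
{"api": "arm_command", "payload": {
  "deltas": [
    {"tx":-0.1,"ty":0,"tz":0,"wx":0,"wy":0,"wz":0,"hand":0.165},
    {"tx":-0.2,"ty":0,"tz":0,"wx":0,"wy":0,"wz":0,"hand":0.165},
    {"tx":-0.32,"ty":0,"tz":0,"wx":0,"wy":0,"wz":0,"hand":0.165},
    {"tx":-0.44,"ty":-0.01,"tz":0,"wx":0,"wy":0,"wz":0,"hand":0.165},
    {"tx":-0.56,"ty":-0.01,"tz":0,"wx":0,"wy":0,"wz":0,"hand":0.165},
    {"tx":-0.68,"ty":-0.02,"tz":0,"wx":0,"wy":0,"wz":0,"hand":0.165},
    {"tx":-0.8,"ty":-0.02,"tz":0,"wx":0,"wy":0,"wz":0,"hand":0.165},
    {"tx":-0.92,"ty":-0.03,"tz":0,"wx":0,"wy":0,"wz":0,"hand":0.165},
    {"tx":-1.04,"ty":-0.03,"tz":0,"wx":0,"wy":0,"wz":0,"hand":0.165},
    {"tx":-1.16,"ty":-0.04,"tz":0,"wx":0,"wy":0,"wz":0,"hand":0.165}
  ]
}}

```text
time_s: 15.75
eef_pos: [561.4, -95.7, 57.3]
tool_rot: [0.292, -3.128, -0.0]
wrist_force: [0.0, -0.2, 0.9]
finger_gap: 0.166
grip_force: 0.1
```

```bash
sed -i "s/if th==90 and hi\[0\]\[k\]\[3\]<0 and 7<(a+d)\/4<11/if th in(90,110) and 5.5<(a+d)\/4<11/" h.py; python3 - <<'E'
from h import *
s=r.sense();t=np.array([s['eef_pos'],s['tool_rot']]);b=r.grab_frame('wrist')[:,:,::-1]
print('now',w2b(Q,t[0]),s['finger_gap']); rings(b,t,49)
go([*b2w(Q,(15.5,31))[0],57.5],100.66)
E
```

```text
now [[-25.14  33.11]] 0.16587674476512784
90 hole c (-6.8,34.4) r 6.1 ratio 0.97 res 0.09 px [320. 300.]
110 hole c (-6.8,34.4) r 5.8 ratio 0.98 res 0.09 px [320. 300.]
t=15.80 pos [562.41 -95.5   57.38] d [-0.99 -0.05 -0.  ] w [-0.01  0.06  0.03] F [ 1.1  -0.11 -0.17] gap 0.164
```

Call:
{"api": "arm_command", "payload": {
  "deltas": [
    {"tx":-0.12,"ty":-0.01,"tz":0,"wx":0,"wy":0,"wz":0,"hand":0.165},
    {"tx":-0.24,"ty":-0.02,"tz":0,"wx":0,"wy":0,"wz":0,"hand":0.165},
    {"tx":-0.36,"ty":-0.03,"tz":0,"wx":0,"wy":0,"wz":0,"hand":0.165},
    {"tx":-0.48,"ty":-0.04,"tz":0,"wx":0,"wy":0,"wz":0,"hand":0.165},
    {"tx":-0.6,"ty":-0.05,"tz":0,"wx":0,"wy":0,"wz":0,"hand":0.165},
    {"tx":-0.72,"ty":-0.055,"tz":0,"wx":0,"wy":0,"wz":0,"hand":0.165},
    {"tx":-0.82,"ty":-0.055,"tz":0,"wx":0,"wy":0,"wz":0,"hand":0.165},
    {"tx":-0.9,"ty":-0.055,"tz":0,"wx":0,"wy":0,"wz":0,"hand":0.165},
    {"tx":-0.96,"ty":-0.055,"tz":0,"wx":0,"wy":0,"wz":0,"hand":0.165},
    {"tx":-1.02,"ty":-0.055,"tz":0,"wx":0,"wy":0,"wz":0,"hand":0.165}
  ]
}}

```text
time_s: 16.63
eef_pos: [601.5, -90.4, 57.2]
tool_rot: [0.292, -3.128, -0.0]
wrist_force: [-0.8, 0.3, -0.1]
finger_gap: 0.165
grip_force: 0.0
```

Call:
{"api": "arm_command", "payload": {
  "deltas": [
    {"tx":0,"ty":0,"tz":0,"wx":0,"wy":0,"wz":0,"hand":0.165},
    {"tx":0.05,"ty":0,"tz":0,"wx":0,"wy":0,"wz":0,"hand":0.165},
    {"tx":0.1,"ty":0,"tz":0,"wx":0,"wy":0,"wz":0,"hand":0.165},
    {"tx":0.15,"ty":0,"tz":0,"wx":0,"wy":0,"wz":0,"hand":0.18},
    {"tx":0.2,"ty":0,"tz":0,"wx":0,"wy":0,"wz":0,"hand":0.2},
    {"tx":0.25,"ty":0,"tz":0,"wx":0,"wy":0,"wz":0,"hand":0.25},
    {"tx":0.25,"ty":0,"tz":0,"wx":0,"wy":0,"wz":0,"hand":0.3},
    {"tx":0.25,"ty":0,"tz":0,"wx":0,"wy":0,"wz":0,"hand":0.3},
    {"tx":0.25,"ty":0,"tz":0,"wx":0,"wy":0,"wz":0,"hand":0.3},
    {"tx":0.25,"ty":0,"tz":0,"wx":0,"wy":0,"wz":0,"hand":0.3}
  ]
}}

```text
time_s: 17.47
eef_pos: [591.7, -92.3, 57.3]
tool_rot: [-0.292, 3.128, 0.0]
wrist_force: [-0.0, -0.2, 0.9]
finger_gap: 0.3
grip_force: 0.2
```

```bash
python3 - <<'E'
from h import *
s=r.sense();t=np.array([s['eef_pos'],s['tool_rot']]);b=r.grab_frame('wrist')[:,:,::-1]
print('now',w2b(Q,t[0]),s['finger_gap']); rings(b,t,41)
E
```

```text
now [[ 5.25 30.87]] 0.30011850858700495
110 out c (30.7,32.2) r 9.5 ratio 0.78 res 2.01 px [320. 296.]
```

```bash
python3 - <<'E'
from h import *
b=np.ascontiguousarray(r.grab_frame('wrist')[:,:,::-1]); s=r.sense();t=np.array([s['eef_pos'],s['tool_rot']]); cv2.imwrite('pics/w9r.png',b);np.save('w9.npy',t)
for name in ('w8r','w9r'):
    g=cv2.cvtColor(cv2.imread(f'pics/{name}.png'),cv2.COLOR_BGR2GRAY); print(name,'column 320, rows 268..330',g[268:331:2,320]); print('row 304',g[304,290:352:2]); print('row 296',g[296,290:352:2])
    G=cv2.resize(g[260:335,285:356],None,fx=4,fy=4,interpolation=cv2.INTER_CUBIC)
    for th in (60,80,100,120):
        cs,hi=cv2.findContours((G<th).astype('uint8'),cv2.RETR_CCOMP,cv2.CHAIN_APPROX_NONE)
        for k,c in enumerate(cs):
            if 40<len(c)<400: print(th,hi[0][k][3]>=0,np.round(cv2.boundingRect(c)[0]/4+285,1),np.round(cv2.boundingRect(c)[1]/4+260,1),[v/4 for v in cv2.boundingRect(c)[2:]])
E
```

```text
w8r column 320, rows 268..330 [147 145 144 143 143 140 142 144 146 144 129 126  63  37 104 135 140 129
  67  75  91 122  78  32 108 111  78  76 110 139 142 123]
row 304 [ 14  15 111 133 104 136 132  91  32  40 101 124  78  64  65  67  64  65
  88 129  99  35  35 107 128 131 104 129  61  11  30]
row 296 [ 14  10  63 138 141 138 111 113 124  77  35  33  57  89 102 104 100  85
  56  32  43  84 124 107 107 141 141 115  16   8  20]
60 False 305.2 292.5 [30.25, 23.0]
60 True 309.2 295.0 [22.5, 18.25]
80 False 314.2 302.5 [12.0, 5.0]
80 False 304.8 292.2 [31.0, 23.5]
80 True 309.8 295.5 [21.5, 17.25]
100 False 313.5 301.8 [13.5, 7.25]
100 False 304.2 291.8 [32.25, 24.5]
100 True 310.2 296.0 [20.5, 16.25]
120 False 312.8 301.0 [15.0, 9.25]
120 False 301.2 292.8 [6.5, 7.75]
120 False 330.0 290.8 [9.0, 9.0]
120 True 309.2 314.2 [10.25, 3.75]
120 True 310.8 296.8 [19.25, 14.75]
w9r column 320, rows 268..330 [136 138 137 137 133 131 130 132 136 134 128 106 100 108 119 123 127  70
 111 116 112 118 127  98  97  99  74  73 102 129 132 129]
row 304 [ 14  11 102 122 104 124 100 118 106  70  48  59  81 107 110 111 108  86
  58  42  73 110 125 110  96 119  99 126  59  11  33]
row 296 [ 12  12  60 131 133 131 106  78  87  96 101 109 111 114 115 119 114 111
 109 104 103  95  86  90 124 132 135 108  11   6  21]
60 False 323.0 303.0 [12.25, 11.75]
60 False 304.8 302.8 [13.75, 11.25]
80 False 304.2 302.2 [31.5, 13.75]
80 True 309.0 303.5 [21.5, 11.75]
100 False 303.8 301.8 [32.5, 14.75]
100 True 309.8 304.0 [20.25, 10.75]
100 False 301.5 290.8 [37.5, 15.25]
120 True 313.2 310.2 [14.0, 3.75]
120 True 310.5 304.5 [18.75, 7.75]
120 True 304.5 297.2 [34.0, 13.5]
```

The second bearing is still tilted, with its rear edge caught on the pocket's front rim. I'll push it a few mm further.

Call:
{"api": "arm_command", "payload": {
  "deltas": [
    {"tx":0,"ty":0,"tz":0,"wx":0,"wy":0,"wz":0,"hand":0.165},
    {"tx":0,"ty":0,"tz":0,"wx":0,"wy":0,"wz":0,"hand":0.165},
    {"tx":0,"ty":0,"tz":0,"wx":0,"wy":0,"wz":0,"hand":0.165},
    {"tx":-0.08,"ty":0,"tz":0,"wx":0,"wy":0,"wz":0,"hand":0.165},
    {"tx":-0.16,"ty":0,"tz":0,"wx":0,"wy":0,"wz":0,"hand":0.165},
    {"tx":-0.23,"ty":0,"tz":0,"wx":0,"wy":0,"wz":0,"hand":0.165},
    {"tx":-0.29,"ty":0,"tz":0,"wx":0,"wy":0,"wz":0,"hand":0.165},
    {"tx":-0.33,"ty":0,"tz":0,"wx":0,"wy":0,"wz":0,"hand":0.165},
    {"tx":-0.35,"ty":0,"tz":0,"wx":0,"wy":0,"wz":0,"hand":0.165},
    {"tx":-0.35,"ty":0,"tz":0,"wx":0,"wy":0,"wz":0,"hand":0.165}
  ]
}}

```text
time_s: 18.4
eef_pos: [605.5, -89.7, 57.2]
tool_rot: [-0.292, 3.128, 0.0]
wrist_force: [0.5, -0.7, 0.0]
finger_gap: 0.164
grip_force: 0.0
```

Call:
{"api": "arm_command", "payload": {
  "deltas": [
    {"tx":0,"ty":0,"tz":0,"wx":0,"wy":0,"wz":0,"hand":0.165},
    {"tx":0.08,"ty":0,"tz":0,"wx":0,"wy":0,"wz":0,"hand":0.165},
    {"tx":0.16,"ty":0,"tz":0,"wx":0,"wy":0,"wz":0,"hand":0.18},
    {"tx":0.24,"ty":0,"tz":0,"wx":0,"wy":0,"wz":0,"hand":0.2},
    {"tx":0.3,"ty":0,"tz":0,"wx":0,"wy":0,"wz":0,"hand":0.25},
    {"tx":0.35,"ty":0,"tz":0,"wx":0,"wy":0,"wz":0,"hand":0.3},
    {"tx":0.35,"ty":0,"tz":0,"wx":0,"wy":0,"wz":0,"hand":0.3},
    {"tx":0.35,"ty":0,"tz":0,"wx":0,"wy":0,"wz":0,"hand":0.3},
    {"tx":0.35,"ty":0,"tz":0,"wx":0,"wy":0,"wz":0,"hand":0.3},
    {"tx":0.35,"ty":0,"tz":0,"wx":0,"wy":0,"wz":0,"hand":0.3}
  ]
}}

```text
time_s: 19.23
eef_pos: [591.7, -92.3, 57.3]
tool_rot: [-0.292, 3.128, 0.0]
wrist_force: [0.1, 0.4, 1.6]
finger_gap: 0.305
grip_force: 0.2
```

```bash
python3 - <<'E'
from h import *
s=r.sense();t=np.array([s['eef_pos'],s['tool_rot']]);b=r.grab_frame('wrist')[:,:,::-1]
cv2.imwrite('pics/w10r.png',b);np.save('w10.npy',t)
print('now',s['time_s'],w2b(Q,t[0]),s['finger_gap']); rings(b,t,41)
E
```

```text
now 19.2333 [[ 5.29 30.87]] 0.3045566780067091
90 out c (33.5,32.2) r 9.1 ratio 0.99 res 0.08 px [320. 305.]
90 hole c (33.5,32.2) r 6.1 ratio 0.98 res 0.09 px [320. 305.]
110 out c (33.5,32.2) r 9.5 ratio 0.99 res 0.10 px [320. 305.]
110 hole c (33.5,32.1) r 5.7 ratio 0.98 res 0.09 px [320. 305.]
110 out c (28.8,32.2) r 8.7 ratio 0.69 res 1.39 px [320. 293.]
```

Call:
{"api": "arm_command", "payload": {
  "deltas": [
    {"tx":0,"ty":0,"tz":-0.4,"wx":0,"wy":0,"wz":0,"hand":0.3},
    {"tx":0,"ty":0,"tz":-0.9,"wx":0,"wy":0,"wz":0,"hand":0.3},
    {"tx":0.3,"ty":0,"tz":-1.5,"wx":0,"wy":0,"wz":0,"hand":0.3},
    {"tx":0.8,"ty":0,"tz":-2.0,"wx":0,"wy":0,"wz":0,"hand":0.3},
    {"tx":1.5,"ty":0,"tz":-2.3,"wx":0,"wy":0,"wz":0,"hand":0.3},
    {"tx":2.3,"ty":0,"tz":-2.5,"wx":0,"wy":0,"wz":0,"hand":0.3},
    {"tx":3.1,"ty":0,"tz":-2.5,"wx":0,"wy":0,"wz":0,"hand":0.3},
    {"tx":3.9,"ty":0,"tz":-2.5,"wx":0,"wy":0,"wz":0,"hand":0.3},
    {"tx":4.2,"ty":0,"tz":-2.5,"wx":0,"wy":0,"wz":0,"hand":0.3},
    {"tx":4.2,"ty":0,"tz":-2.5,"wx":0,"wy":0,"wz":0,"hand":0.3}
  ]
}}

```text
time_s: 20.12
eef_pos: [423.8, -124.1, 157.5]
tool_rot: [0.289, -3.127, -0.0]
wrist_force: [0.7, -0.4, 0.0]
finger_gap: 0.302
grip_force: 0.0
```

```bash
python3 - <<'E'
from h import *
QT=np.array([593.4,-126.6,.18])
s=r.sense();print(s['time_s'],np.array(s['eef_pos']))
b=r.grab_frame('top')[:,:,::-1]; cv2.imwrite('pics/top1.png',b)
g=cv2.resize(cv2.cvtColor(np.ascontiguousarray(b),cv2.COLOR_BGR2GRAY),None,fx=6,fy=6,interpolation=cv2.INTER_CUBIC)
for th in (80,100):
    cs,hi=cv2.findContours((g<th).astype('uint8'),cv2.RETR_CCOMP,cv2.CHAIN_APPROX_NONE)
    for k,c in enumerate(cs):
        if len(c)<40: continue
        P=(c[:,0]+.5)/6-.5; w=w2b(QT,onz('top',P,45)); m=w.min(0);M=w.max(0)
        if m[0]>-90 and M[0]<110 and m[1]>-110 and M[1]<110: print(th,hi[0][k][3]>=0,'centre',(m+M)/2,'size',M-m)
E
```

```text
20.1167 [ 423.78 -124.14  157.46]
80 False centre [-55.19  79.64] size [6.55 6.73]
80 False centre [-54.66 -89.94] size [6.59 6.8 ]
80 False centre [33.22 32.48] size [17.38 17.31]
80 True centre [32.91 32.09] size [13.31 13.51]
80 False centre [ 32.23 -31.42] size [17.56 17.84]
80 True centre [ 32.18 -31.45] size [12.88 13.39]
80 False centre [48.5  71.06] size [41.37 11.51]
80 False centre [ 26.34 -86.67] size [71.35 25.49]
100 False centre [-55.34  79.59] size [7.99 7.97]
100 False centre [-54.61 -89.92] size [7.72 8.3 ]
100 False centre [33.17 32.42] size [18.44 18.35]
100 True centre [32.91 32.17] size [12.59 12.41]
100 False centre [ 32.3  -31.21] size [18.6 19.1]
100 True centre [ 32.16 -31.47] size [11.87 12.3 ]
100 False centre [48.52 71.08] size [42.26 12.81]
100 False centre [69.56 35.35] size [ 3.64 27.63]
100 False centre [69.73  7.69] size [ 3.26 22.12]
100 False centre [ 69.9  -23.33] size [ 3.55 34.46]
100 False centre [ 26.32 -86.7 ] size [72.32 26.68]
```

```bash
python3 -c "
from bench import r
print(r.sign_off())"
```

```text
the job is handed in; nothing more can be done
None
```

Handed in at about 20 s: the final top-camera measurements show the latch turned, the cover fully open, a bearing lying flat in each pocket, and the hex key not moved; sign-off gave no verdict.

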